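Set the strap cutter to its setting block

ROBOT

A 6-joint arm with a two-finger parallel gripper is mounted at the origin on a cart in front of the work surface, level with it; the furniture and walls round the work are solid. World frame = base frame: x ahead of the robot, y to its left, z up, the work surface at z = 0. Lengths are in mm, angles in rad, forces in N, time in s.
With the tool pointing down it reaches from about 300 to 775 mm from the base axis. Payload 14.6 kg.
Tool frame: the origin (TCP) lies between the finger pads; the fingertips stand 8 mm ahead of it and the grasp point (between the pads) lies 11 mm behind it; x points along the fingers, y is the direction in which the jaws open and shut, and the axes are right-handed (so a half turn about x gives the same grasp; the last joint's range is limited). The gripper opens to 94 mm and grips with 3 to 60 N. Pads are 16 mm wide; open, the fingers measure 119 mm over their backs; the gripper's body (75 mm by 177 mm) begins 78 mm behind the grasp point.
Start: joints at [1.191, 0.3, 1.521, -0, 1.321, -0.067], TCP at [169.245, 523.302, 213.446] pointing down, gripper open.
Joint ranges: [-3.03, 3.03], [-0.79, 2.21], [0.23, 2.52], [-1.04, 4.18], [0, 3.07], [-2.55, 2.55]. Speed limits (rad/s): [2.22, 2.22, 2.57, 3.14, 3.14, 3.14].

INTERFACE

Orientations are given as [roll, pitch, yaw] about the fixed x, y, z axes, in that order (R = Rz(yaw) Ry(pitch) Rx(roll)).
In Python, from cell import telemetry, camera, calibration, order gives the robot as it stands.
- The arm moves only by the shell command python3 -m handwheel 'ROWS' [FORCE]. ROWS is JSON, a list of rows, each a list of 7 numbers: the turn, a rotation vector about the tool's x, y, z as a fraction of full scale, then the shift along the tool's x, y, z as a fraction of full scale, then the opening, from 0 (shut) to 1 (fully open). A call has 1 to 12 rows; each row is the pose to reach, as a shift and turn from the pose measured when the call began, along the tool's axes at that moment, turning the shorter way round; what a row does not reach only later rows make up. Full scale, the value 1, is 300 mm for a shift and pi rad for a turn. A row lasts 1/8 s, in which the tool goes at most 62.5 mm and 10.7 degrees, less where a joint would pass 70% of its speed; a pose out of reach is approached as far as the arm can. A call with a number of a shift or a turn outside -1 to 1 is refused whole. A call with a gripper value outside its range is refused whole. The fingers move at their own pace and stop on an object; FORCE is the grip in N (left out, the last holds). Time passes only in rows, so rows that repeat a pose let the fingers close. It gives the time, the measured TCP pose, the force and the opening at its end, in the units of the state.
- telemetry.read_state(): the state, without advancing time (a new reading comes with each control period).
- camera(name): name is "side" or "top"; returns the picture (480x640x3 uint8, red, green, blue); there is no depth.
- calibration(name): a dict with "fov_y" (degrees; the focal length in pixels is half the picture's height over the tangent of half this angle, whatever the lens; pixels are square), "cx", "cy" (the principal point, pixels), "position" and "attitude" of the camera in the world. Camera axes: x right, y down, z forward; pixel columns grow to the right and rows downward; lengths in mm; the calibration is good to about 2 mm. A picture is of the moment at which its call begins. calibration takes no time and is no camera call.
- order.sign_off(): hands the job in, once; it reports no verdict.
The state is a dict: "clock": time; "joints": joint angles; "qd": joint speeds; "effort": joint torques, N m; "eef_pos": TCP position; "eef_rot": TCP orientation; "wrist_force": force on the tool from outside, world axes, zero at the start; "moment": the same for the moment, N m; "finger_gap": finger opening in mm.
Only numpy, scipy, OpenCV 4.12 (cv2) and the standard library are available. Lean on these libraries where they do the work, as an engineer would, in place of code of your own. Each camera call takes 0.05 s, during which the arm holds its last target.

TASK

Set the strap cutter for a strap as wide as the brass setting block: stand the block flat on the cutter's bed between the knife and the fence, put the loose crank key right down on the square shaft, and turn it clockwise until the fence just nips the block against the knife. Go by feel: the block must end up held snugly, but the knife is thin and chips, so nothing may ever press on it hard. Leave the block nipped and the key on the shaft, and do not disturb the tools lying round about.

Things in the scene. Friction and masses are not known exactly. Their poses are not given: they have to be found in the camera images.
- strap_cutter: strap cutter, fixed on the bench: dark bed 140 x 176 mm (its x by y), top 14 mm up. Origin: centre of its underside. Shaft on its +y side, knife on its -y side; between them an upright aluminium fence along x, at the start 39 to 50 mm from the knife's face. Clockwise turning (from above) moves the fence to the knife, 18 mm per rad. Bush 41 mm, shaft 60 mm, all else under 39 mm above the bench
- knife: thin upright steel knife plate near the cutter's -y edge: 50 mm long along the cutter's x, 2.5 mm thick, top 37 mm above the bench. Origin: middle of its length and thickness, at bed level; its face towards the fence lies 1.25 mm from there in +y. Rigid, but more than 30 N on it chips it
- shaft_top (a point): top centre of the upright square shaft, 60 mm above the bench, x and y square to its flats. 14 mm square up to 57.5 mm, then a small chamfer; its brass bush (30 mm wide, top 41 mm above the bench) carries the fitted key's foot. It turns against 0.2 N m of friction, plus 0.018 N m per newton that the fence presses, and stays where left: it can hold about 11 N on the fence
- block_place (a point): point on the bed top about where the middle of the block's underside belongs once it touches the knife: in line with the middle of the bed, 15 mm from the knife's face. Axes as the cutter's
- setting_block: loose brass block 56 mm long (its x), about 30 mm wide (its y, the strap width, not exactly known), 24 mm high (z up), 0.2 to 0.33 kg. Origin: centre of its underside. It goes in with its length along knife and fence, either way round; the fence pushes it over the bed to the knife if it stands a little off
- key: crank key, 0.2 kg. Origin: centre of the hub's underside, z up. Dark steel hub 28 x 28 x 34 mm high; square bore from below 15.4 mm wide, 22 mm deep, square to the hub's sides: fits in any of four directions with 0.1 rad of play each way. A bar 24 to 31 mm above the hub's foot runs along -x to an upright wooden handle 17 mm thick, 76 mm out, top at 70 mm. Grip the hub across y
- rotary_cutter: blue rotary cutter lying on the bench, 148 mm long; leave it alone
- spool_brown: reel of brown thread standing on the bench, 32 mm wide, 42 mm high; leave it alone
- iron_4: dark steel pricking iron with four teeth, 96 mm long, lying on the bench just behind the cutter; leave it alone

How it is judged (in metres and radians):
On the way, in this order (a step that is already met when the one before it is completed fails the run):
1. the key is fully on the square shaft, before the fence presses the block against the knife (horizontal distance between key and shaft_top below 0.003 m and z of key in the frame of strap_cutter below 0.044 m and angle between key's own z axis and vertical below 0.08 rad), for 0.2 s.
2. the fence presses the block against the knife (contact force between setting_block and knife above 3 N), for 0.2 s.
At the end, for the whole second after the job is handed in: The block lies flat on the bed (within 0.06 rad, its middle within 30 mm of its place), lengthwise between fence and knife and held against the knife with more than 3 N; the key is fully on the shaft (foot within 3 mm of the bush, upright within 0.08 rad) and everything is at rest (all of step 1 and contact force between setting_block and knife above 3 N and angle between setting_block's own z axis and vertical below 0.06 rad and z of setting_block in the frame of strap_cutter between 0.011 and 0.017 m and angle between the y axis of setting_block and the y axis of strap_cutter, either way round below 0.06 rad and horizontal distance between setting_block and block_place below 0.03 m and linear speed of each of key, setting_block below 0.02 m/s); the robot touches nothing.
It fails at once if the knife is pressed with more than 30 N (contact force between knife and anything else above 30 N).
It fails at once if a tool lying round about is moved by more than 30 mm (distance of any of rotary_cutter, spool_brown, iron_4 from where it was at the start of the episode above 0.03 m).
It also fails if it takes over 67 s, if anything falls off the work surface, if the arm or the gripper's body presses on something with over 40 N, if the wrist force passes 120 N, or if a joint passes its speed limit or range.

## Working session

There is one attempt and no reset: what is moved stays moved. The work goes in short steps, Python scripts to look and compute and a shell command to move; the robot and the scene stay as the last step left them, time stands still between calls to the robot, and variables do not carry over. Pictures are saved under pics/ and viewed, and the job is handed in when it is done.

```bash
ls; mkdir -p pics; python3 - <<'E'
from cell import telemetry, camera, calibration, order
import cv2
for n in ("side","top"):
    im=camera(n); cv2.imwrite(f"pics/{n}0.png",im[:,:,::-1]); print(n,calibration(n))
print(telemetry.read_state())
E
```

```text
pics
side {'fov_y': 52.01403511667556, 'cx': 322.43373267278133, 'cy': 248.43821747081802, 'position': array([1193.0055718 ,  435.12583348,  696.77917887]), 'attitude': array([-2.20672802,  0.00756187,  2.36064831])}
top {'fov_y': 49.96897323169515, 'cx': 318.2445118780252, 'cy': 233.81289108552932, 'position': array([ 551.10969439, -164.89537201,  980.83067973]), 'attitude': array([-3.07519194,  0.03240748, -1.58229383])}
{'clock': 0.1, 'joints': array([ 1.19140454e+00,  3.00443423e-01,  1.52149374e+00, -1.07462190e-05,
        1.32070849e+00, -6.66242378e-02]), 'qd': array([-0.0011122 , -0.00143516, -0.00183936, -0.0014721 , -0.0002787 ,
       -0.00104416]), 'effort': array([-1.04050087e-04, -5.32651305e+01, -3.53280938e+01,  7.08749495e-02,
        2.34290538e-02, -1.23341772e-05]), 'eef_pos': array([169.16760519, 523.106398  , 212.93845716]), 'eef_rot': array([-1.62753568,  1.56974328, -1.94030056]), 'wrist_force': array([ 0.46496838,  0.06818836, -0.32397397]), 'moment': array([ 0.02346575,  0.02322667, -0.00153842]), 'finger_gap': 93.7437224491727}
```

View pics/side0.png

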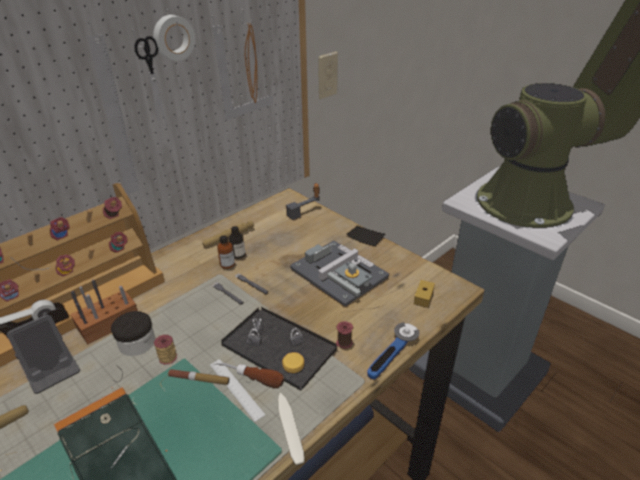

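View pics/top0.png

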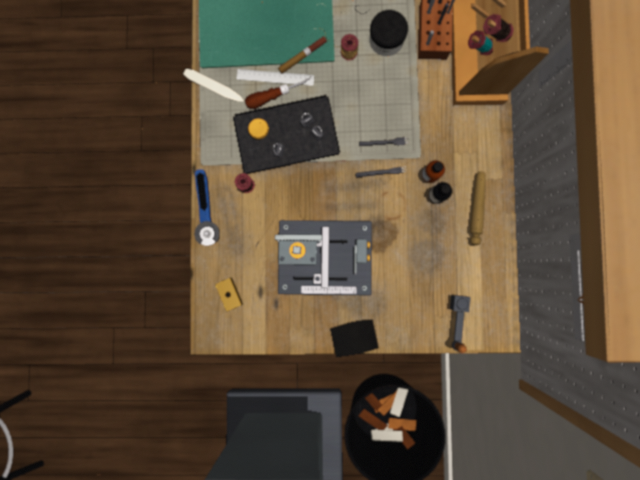

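```bash
python3 - <<'E'
import cv2
t=cv2.imread("pics/top0.png"); s=cv2.imread("pics/side0.png")
a=cv2.resize(t[210:310,265:385],(720,600),interpolation=cv2.INTER_CUBIC);cv2.imwrite("pics/c1.png",a)
b=cv2.resize(t[270:370,420:520],(600,600),interpolation=cv2.INTER_CUBIC)
cv2.imwrite("pics/c2.png",b)
a=cv2.resize(s[180:310,280:440],(800,650)[:2],interpolation=cv2.INTER_CUBIC)[:600];cv2.imwrite("pics/c3.png",a)
E
```

```text
(no output)
```

View pics/c1.png

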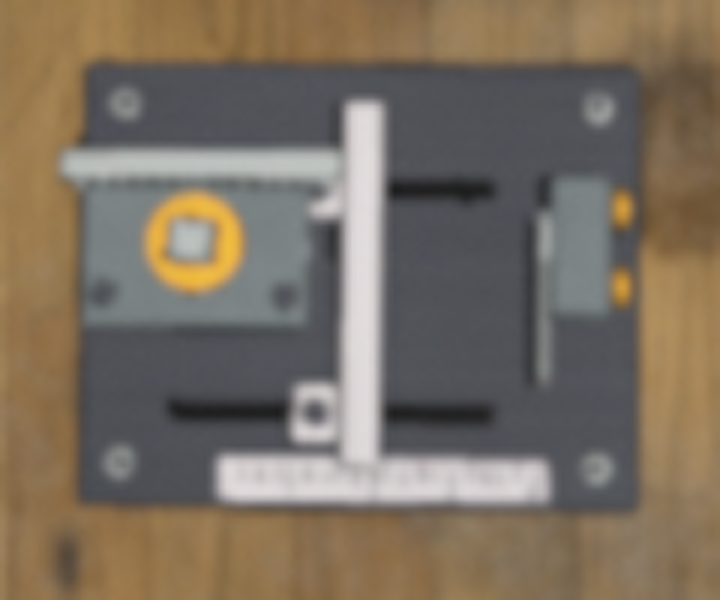

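View pics/c2.png

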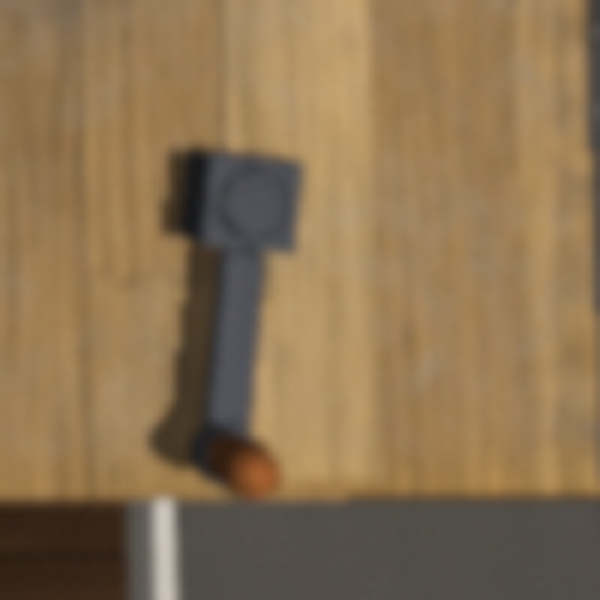

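View pics/c3.png

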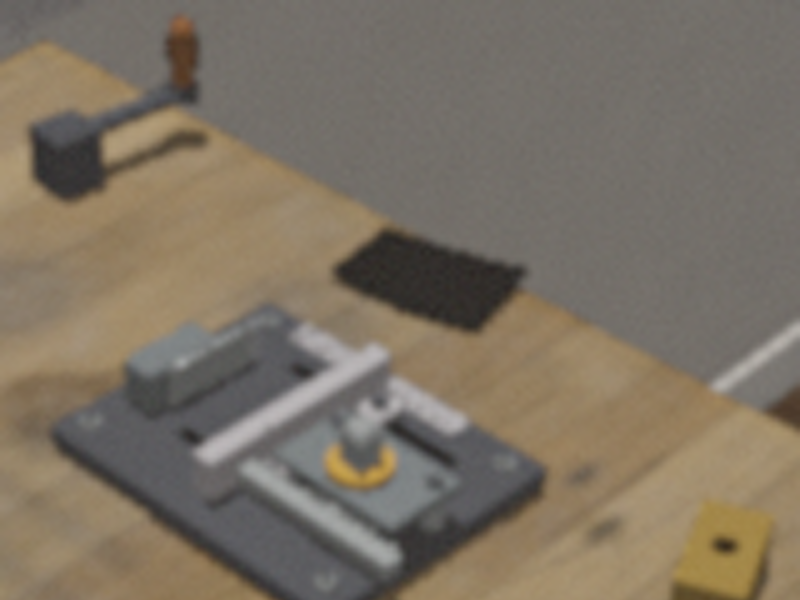

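```bash
cat > h.py <<'E'
import numpy as np, cv2
from scipy.spatial.transform import Rotation as Rn
from cell import telemetry, camera, calibration, order
def cam(n):
    c=calibration(n); f=240/np.tan(np.radians(c['fov_y']/2)); return f,c['cx'],c['cy'],np.array(c['position']),Rn.from_euler('xyz',c['attitude']).as_matrix()
def ray(n,p):
    f,cx,cy,P,R=cam(n); return P,R@np.array([(p[0]-cx)/f,(p[1]-cy)/f,1.])
def onz(n,p,z):
    P,d=ray(n,p); return (P+d*(z-P[2])/d[2])
def proj(n,X):
    f,cx,cy,P,R=cam(n); v=R.T@(np.array(X,float)-P); return np.array([cx+f*v[0]/v[2],cy+f*v[1]/v[2]])
def tri(pt,ps):
    P,d=ray('top',pt);Q,e=ray('side',ps)
    A=np.stack([d,-e],1);s=np.linalg.lstsq(A,Q-P,rcond=None)[0];a=P+d*s[0];b=Q+e*s[1];return (a+b)/2,a-b
E
python3 - <<'E'
from h import *
np.set_printoptions(precision=2,suppress=True)
t=cv2.imread("pics/top0.png");s=cv2.imread("pics/side0.png")
ht=cv2.cvtColor(t,cv2.COLOR_BGR2HSV);hs=cv2.cvtColor(s,cv2.COLOR_BGR2HSV)
def cent(h,box,lo,hi):
    x0,y0,x1,y1=box;m=np.zeros(h.shape[:2],np.uint8);m[y0:y1,x0:x1]=cv2.inRange(h,lo,hi)[y0:y1,x0:x1]
    c=max(cv2.findContours(m,cv2.RETR_EXTERNAL,cv2.CHAIN_APPROX_NONE)[0],key=cv2.contourArea)
    return c,m
# ring
c,m=cent(ht,(285,238,308,262),(15,130,120),(35,255,255));print('ring',cv2.minEnclosingCircle(c),cv2.fitEllipse(c)); rp=cv2.fitEllipse(c)[0];print(onz('top',rp,41))
c,m=cent(ht,(290,243,303,257),(0,0,0),(180,70,255));M=cv2.moments(m,True);p=(M['m10']/M['m00'],M['m01']/M['m00']);print('shaft',p,onz('top',p,60),M['m00'])
# bed
c,m=cent(ht,(265,210,385,305),(100,0,40),(160,120,110))
r=cv2.minAreaRect(c);b=cv2.boxPoints(r);print('bed',r);W=np.array([onz('top',q,14) for q in b]);print(W,W.mean(0))
# block
c,m=cent(ht,(205,270,250,320),(15,120,110),(35,255,255));r=cv2.minAreaRect(c);b=cv2.boxPoints(r);W=np.array([onz('top',q,24) for q in b]);print('block',r,W,W.mean(0))
# key hub
for nm,box in(('hub',(440,285,480,325)),):
  c,m=cent(ht,box,(100,0,40),(160,120,110));print(cv2.contourArea(c),cv2.minAreaRect(c))
for nm,q in (('hubtop',(420+253/6,270+201/6)),):print(onz('top',q,34))
print('px hsv hub', ht[303,460],ht[290,330],ht[325,459])
E
```

```text
ring ((296.8389892578125, 249.7881317138672), 7.874294757843018) ((296.9613952636719, 249.85977172851562), (14.561877250671387, 15.05147647857666), 19.604982376098633)
[585.11 -95.88  41.  ]
shaft (295.82, 249.48) [585.13 -95.23  60.  ] 50.0
bed ((325.0, 257.0), (72.0, 90.0), 90.0)
[[ 641.05  -62.26   14.  ]
 [ 638.59 -231.88   14.  ]
 [ 504.03 -229.43   14.  ]
 [ 505.7   -61.37   14.  ]] [ 572.35 -146.24   14.  ]
block ((226.37759399414062, 293.11944580078125), (51.958229064941406, 21.741878509521484), 69.67686462402344) [[545.53  73.66  24.  ]
 [559.15  35.37  24.  ]
 [468.67   1.72  24.  ]
 [455.11  39.71  24.  ]] [507.11  37.62  24.  ]
247.5 ((459.50994873046875, 310.42999267578125), (14.7078218460083, 27.860008239746094), 8.13010311126709)
[ 484.45 -394.18   34.  ]
px hsv hub [111  20  88] [174   6 213] [116  20  90]
```

```bash
python3 - <<'E'
import cv2
t=cv2.imread("pics/top0.png"); s=cv2.imread("pics/side0.png")
import numpy as np
a=cv2.resize(t[270:320,205:255],(500,500),interpolation=cv2.INTER_CUBIC)
b=cv2.resize(s[275:315,405:445],(500,500),interpolation=cv2.INTER_CUBIC)[:, :300+200]
cv2.imwrite("pics/c4.png",np.hstack([a,b])[:, :1000][:, ::1] if 0 else cv2.resize(np.hstack([a,b]),(800,400)))
h=cv2.cvtColor(t,cv2.COLOR_BGR2HSV)
print(h[293,218:242].tolist())
E
```

```text
[[19, 144, 151], [20, 162, 167], [20, 167, 177], [20, 169, 180], [20, 170, 179], [20, 168, 178], [20, 169, 166], [19, 166, 134], [19, 158, 87], [19, 140, 53], [19, 132, 52], [18, 153, 80], [19, 162, 129], [20, 165, 168], [20, 163, 183], [20, 163, 186], [20, 166, 183], [20, 168, 168], [19, 173, 133], [19, 166, 97], [18, 136, 101], [17, 128, 132], [18, 123, 149], [18, 123, 151]]
```

View pics/c4.png

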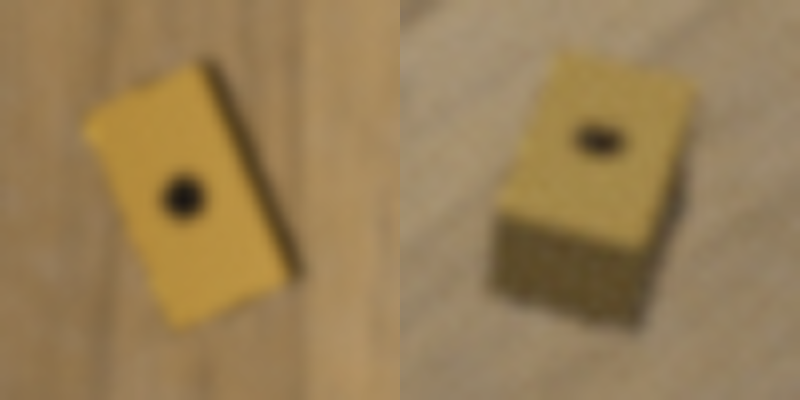

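```bash
python3 - <<'E'
from h import *
np.set_printoptions(precision=2,suppress=True)
T=lambda u,v:(205+u/8,270+v/8)
S3=lambda u,v:(280+u/5,180+v/5)
print('hole',tri(T(184,198),(405+19.8,275+14)), onz('top',T(184,198),24),onz('side',(424.8,289),24))
C=[onz('top',T(*p),24) for p in((88,130),(200,60),(290,275),(178,328))];C=np.array(C);print(C,C.mean(0))
l=((C[1]+C[0])-(C[2]+C[3]))/2;print('len',np.linalg.norm(l),np.degrees(np.arctan2(l[1],l[0])),np.linalg.norm(C[0]-C[1]),np.linalg.norm(C[2]-C[3]))
Cc=lambda u,v:(265+u/6,210+v/6)
K=lambda u,v:(420+u/6,270+v/6)
print('bedTop',[onz('top',Cc(*p),14) for p in((87,63),(638,66),(637,510),(80,503))])
print('ring',onz('side',S3(360,463),41))
print('screws top', [onz('top',Cc(*p),14) for p in((125,102),(599,107),(597,468),(119,462))])
print('screws side', [onz('side',S3(*p),14) for p in((327,581),(90,420),(505,463))])
print('hubtop',[onz('top',K(*p),34) for p in((207,152),(302,163),(295,250),(205,243))],onz('top',K(250,200),34), 'side',onz('side',S3(67,131),34))
print('handle',onz('top',K(257,475),70),onz('side',S3(182,20),70))
print('bar',onz('top',K(245,255),31),onz('top',K(229,425),31))
print('knife top',onz('top',Cc(543,207),37),onz('top',Cc(543,385),37),'fence',onz('top',Cc(363,103),38),onz('top',Cc(363,463),38))
E
```

```text
hole (array([504.09,  34.46,  22.75]), array([-0.49,  0.6 ,  0.15])) [503.9   34.51  24.  ] [505.69  34.95  24.  ]
[[519.86  57.    24.  ]
 [535.82  30.77  24.  ]
 [485.9    9.78  24.  ]
 [473.94  35.91  24.  ]] [503.88  33.37  24.  ]
len 52.33555210932727 23.70762701937938 30.700565845122583 28.73614415732078
bedTop [array([642.01, -61.32,  14.  ]), array([ 638.56, -234.37,   14.  ]), array([ 500.31, -231.53,   14.  ]), array([504.18, -58.23,  14.  ])]
ring [587.7  -94.31  41.  ]
screws top [array([629.52, -73.23,  14.  ]), array([ 625.85, -221.97,   14.  ]), array([ 513.4 , -219.38,   14.  ]), array([516.79, -70.53,  14.  ])]
screws side [array([629.12, -73.79,  14.  ]), array([ 625.47, -222.66,   14.  ]), array([518.15, -71.05,  14.  ])]
hubtop [array([ 499.28, -380.83,   34.  ]), array([ 495.7 , -409.18,   34.  ]), array([ 469.67, -406.29,   34.  ]), array([ 472.  , -379.44,   34.  ])] [ 484.75 -393.29   34.  ] side [ 488.37 -388.91   34.  ]
handle [ 408.44 -384.26   70.  ] [ 410.52 -383.46   70.  ]
bar [ 468.04 -392.02   31.  ] [ 417.26 -385.73   31.  ]
knife top [ 593.72 -203.03   37.  ] [ 539.57 -202.15   37.  ] fence [ 626.24 -148.52   38.  ] [ 516.58 -147.16   38.  ]
```

```bash
cat >> h.py <<'E'
np.set_printoptions(precision=4,suppress=True)
def go(*wps):
    """wps: (x,y,z,yaw of tool y axis deg); prints rows"""
    s=telemetry.read_state();R0=Rn.from_euler('xyz',s['eef_rot']);p0=np.array(s['eef_pos'])
    A=R0.as_matrix();print('t',round(s['clock'],2),'pos',p0.round(2),'yawY',round(np.degrees(np.arctan2(A[1,1],A[0,1])),2),'x',A[:,0].round(4),'j6',s['joints'][5].round(3),'gap',round(s['finger_gap'],2))
    for x,y,z,a in wps:
        best=None
        for k in (0,180):
            t=np.radians(a+k);Y=np.array([np.cos(t),np.sin(t),0]);X=np.array([0,0,-1.]);M=np.stack([X,Y,np.cross(X,Y)],1)
            r=(R0.inv()*Rn.from_matrix(M)).as_rotvec()
            if best is None or np.linalg.norm(r)<np.linalg.norm(best):best=r
        d=R0.inv().apply(np.array([x,y,z])-p0)
        print([round(float(v),4) for v in list(best/np.pi)+list(d/300)],'deg',np.degrees(np.linalg.norm(best)).round(1))
def fw():
    s=telemetry.read_state();print('t',round(s['clock'],2),'F',s['wrist_force'].round(2),'M',s['moment'].round(3),'pos',s['eef_pos'].round(2),'gap',round(s['finger_gap'],2))
E
python3 - <<'E'
from h import *
go((503.9,34.2,120,23.7),(503.9,34.2,9.5,23.7))
E
```

```text
t 0.1 pos [169.17 523.11 212.94] yawY 72.08 x [-0.0004 -0.001  -1.    ] j6 -0.067 gap 93.74
[0.2688, 0.0001, 0.0003, 0.311, -1.207, 1.5631] deg 48.4
[0.2688, 0.0001, 0.0003, 0.6793, -1.2066, 1.5631] deg 48.4
```

```bash
python3 -m handwheel '[[0.03,0,0,0,-0.12,0.156,1],[0.06,0,0,0,-0.24,0.312,1],[0.09,0,0,0,-0.36,0.468,1],[0.12,0,0,0,-0.48,0.624,1],[0.15,0,0,0,-0.6,0.78,1],[0.15,0,0,0,-0.6,0.78,1]]'; python3 - <<'E'
from h import *
go((503.9,34.2,120,23.7),(503.9,34.2,40,23.7),(503.9,34.2,9.5,23.7))
E
```

```text
clock: 0.85
eef_pos: [338.0, 277.3, 213.1]
eef_rot: [-1.026, 1.57, -1.816]
wrist_force: [-0.7, 0.9, -0.7]
finger_gap: 93.9
t 0.85 pos [337.97 277.29 213.08] yawY 44.73 x [-0.0003 -0.0013 -1.    ] j6 -0.177 gap 93.89
[0.1168, 0.0003, 0.0003, 0.3111, -0.177, 0.9647] deg 21.0
[0.1168, 0.0003, 0.0003, 0.5778, -0.1767, 0.9645] deg 21.0
[0.1168, 0.0003, 0.0003, 0.6794, -0.1766, 0.9645] deg 21.0
```

```bash
python3 -m handwheel '[[0.023,0,0,0.06,-0.035,0.19,1],[0.046,0,0,0.12,-0.07,0.38,1],[0.07,0,0,0.18,-0.105,0.57,1],[0.093,0,0,0.25,-0.14,0.76,1],[0.1168,0.0003,0.0003,0.311,-0.177,0.9647,1],[0.1168,0.0003,0.0003,0.311,-0.177,0.9647,1],[0.1168,0.0003,0.0003,0.45,-0.177,0.9645,1],[0.1168,0.0003,0.0003,0.5,-0.177,0.9645,1],[0.1168,0.0003,0.0003,0.5,-0.177,0.9645,1]]'; python3 - <<'E'
from h import *
go((503.9,34.2,9.5,23.7))
im=camera('top');cv2.imwrite('pics/g1.png',cv2.resize(im[230:350,160:320,::-1],(800,600)))
E
```

```text
clock: 1.98
eef_pos: [503.4, 35.1, 63.1]
eef_rot: [-2.035, 1.569, 3.093]
wrist_force: [-0.2, 0.2, 0.2]
finger_gap: 94.1
t 1.98 pos [503.37  35.08  63.12] yawY 23.8 x [-0.0016  0.0001 -1.    ] j6 -0.418 gap 94.11
[0.0005, -0.0002, 0.0005, 0.1787, 0.0007, 0.0035] deg 0.1
```

View pics/g1.png

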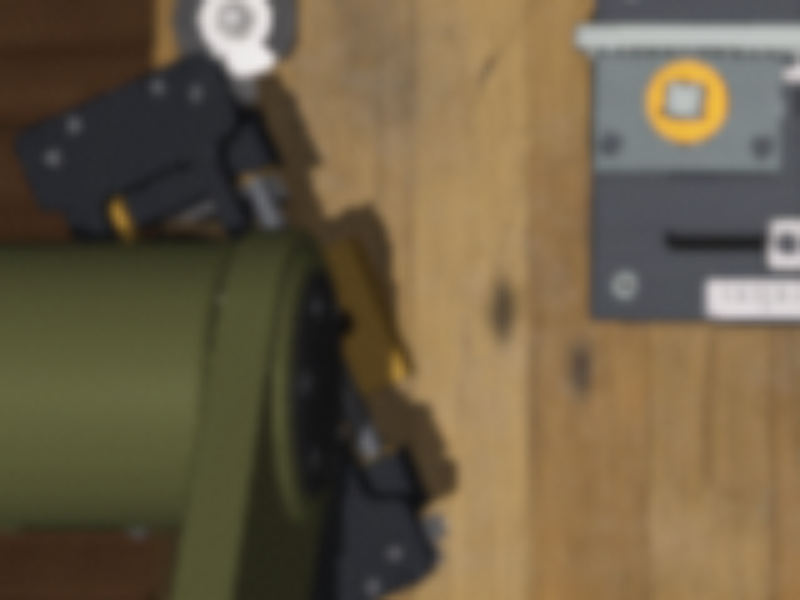

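```bash
python3 -m handwheel '[[0.0005,0,0.0005,0.05,0.0007,0.0035,0.75],[0.0005,0,0.0005,0.11,0.0007,0.0035,0.75],[0.0005,0,0.0005,0.15,0.0007,0.0035,0.75],[0.0005,0,0.0005,0.178,0.0007,0.0035,0.75],[0.0005,0,0.0005,0.178,0.0007,0.0035,0.75],[0.0005,0,0.0005,0.178,0.0007,0.0035,0],[0.0005,0,0.0005,0.178,0.0007,0.0035,0],[0.0005,0,0.0005,0.178,0.0007,0.0035,0],[0.0005,0,0.0005,0.178,0.0007,0.0035,0],[0.0005,0,0.0005,0.178,0.0007,0.0035,0]]' 25; python3 - <<'E'
from h import *
fw();go((503.9,34.2,100,23.7))
E
```

```text
clock: 3.28
eef_pos: [504.9, 34.0, 11.1]
eef_rot: [1.446, 1.568, 0.289]
wrist_force: [-1.9, 0.6, 6.0]
finger_gap: 55.9
t 3.27 F [-1.9   0.6   5.97] M [-0.105  0.336  0.048] pos [504.88  34.05  11.1 ] gap 55.91
t 3.27 pos [504.88  34.05  11.1 ] yawY 23.69 x [ 0.0023  0.0007 -1.    ] j6 -0.42 gap 55.91
[-0.0, 0.0001, -0.0008, -0.2964, -0.0021, -0.0017] deg 0.1
```

```bash
python3 -m handwheel '[[0,0,0,-0.12,0,0,0],[0,0,0,-0.24,0,0,0],[0,0,0,-0.3,0,0,0],[0,0,0,-0.33,0,0,0],[0,0,0,-0.33,0,0,0]]' 25; python3 - <<'E'
from h import *
fw();go((570.5,-179.5,112,-1.4),(570.5,-179.5,35,-1.4))
E
```

```text
clock: 3.9
eef_pos: [504.6, 34.0, 109.9]
eef_rot: [1.456, 1.568, 0.299]
wrist_force: [-0.3, -0.2, -3.7]
finger_gap: 55.8
t 3.9 F [-0.31 -0.19 -3.69] M [-0.038  0.077  0.002] pos [504.57  33.98 109.9 ] gap 55.81
t 3.9 pos [504.57  33.98 109.9 ] yawY 23.69 x [ 0.0023  0.0007 -1.    ] j6 -0.419 gap 55.81
[0.1394, -0.0001, -0.0008, -0.007, -0.0847, 0.7399] deg 25.1
[0.1394, -0.0001, -0.0008, 0.2497, -0.0853, 0.7399] deg 25.1
```

```bash
python3 -m handwheel '[[0.035,0,0,-0.01,-0.021,0.185,0],[0.07,0,-0.0004,-0.01,-0.042,0.37,0],[0.105,0,-0.0004,-0.01,-0.063,0.555,0],[0.1394,0,-0.0008,-0.007,-0.0847,0.7399,0],[0.1394,0,-0.0008,-0.007,-0.0847,0.7399,0],[0.1394,0,-0.0008,0.06,-0.085,0.7399,0],[0.1394,0,-0.0008,0.1,-0.085,0.7399,0],[0.1394,0,-0.0008,0.1,-0.085,0.7399,0],[0.1394,0,-0.0008,0.1,-0.085,0.7399,0]]' 25; python3 - <<'E'
from h import *
fw();go((570.5,-179.5,25.3,-1.4))
im=camera('top');cv2.imwrite('pics/g2.png',cv2.resize(im[200:320,255:415,::-1],(800,600)))
im=camera('side');cv2.imwrite('pics/g3.png',cv2.resize(im[200:320,270:430,::-1],(800,600)))
E
```

```text
clock: 5.03
eef_pos: [570.7, -179.3, 80.4]
eef_rot: [1.637, 1.57, 0.043]
wrist_force: [0.5, -0.1, -2.5]
finger_gap: 56.2
t 5.03 F [ 0.5  -0.13 -2.51] M [-0.072  0.017  0.001] pos [ 570.71 -179.29   80.38] gap 56.16
t 5.03 pos [ 570.71 -179.29   80.38] yawY -1.37 x [ 0.0003  0.     -1.    ] j6 -0.342 gap 56.16
[0.0002, -0.0, -0.0001, 0.1836, -0.0007, 0.0007] deg 0.0
```

View pics/g2.png

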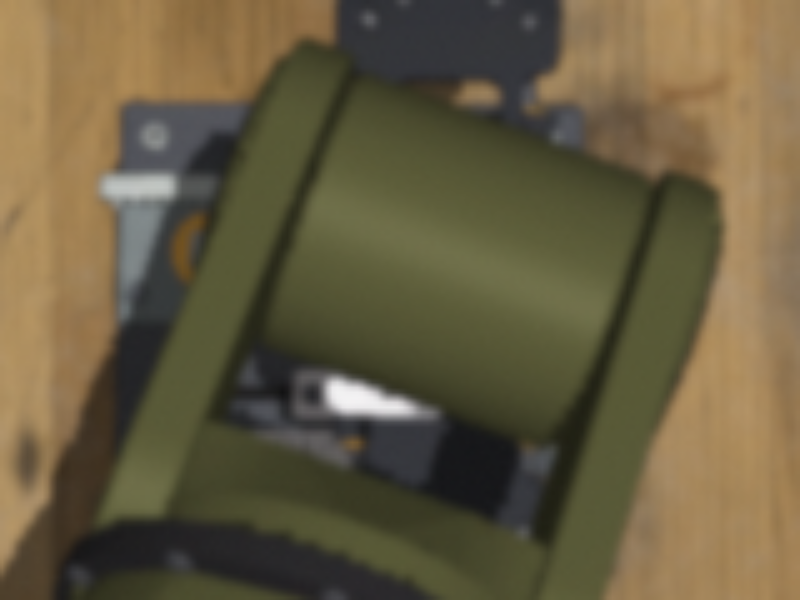

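View pics/g3.png

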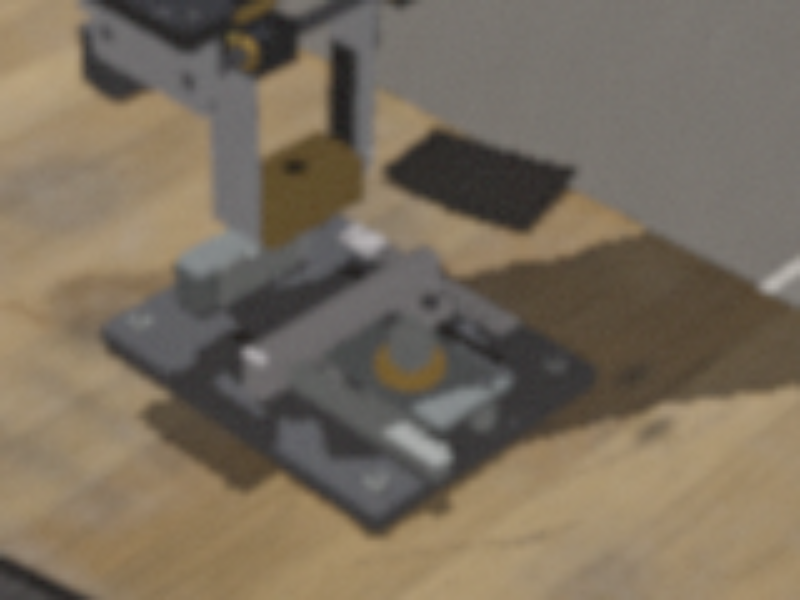

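```bash
python3 - <<'E'
from h import *
for X in ((593.7,-203,37),(539.6,-202.2,37),(626.2,-148.5,38),(516.6,-147.2,38)):
    p=proj('side',X);print(X,(p-[280,180])*5)
# block lower corners at final
E
```

```text
(593.7, -203, 37) [170.5103 367.2836]
(539.6, -202.2, 37) [256.7811 317.426 ]
(626.2, -148.5, 38) [204.4338 452.4062]
(516.6, -147.2, 38) [379.8829 344.6533]
```

```bash
python3 -m handwheel '[[0,0,0,0.08,-0.0007,0.0007,0],[0,0,0,0.14,-0.0007,0.0007,0],[0,0,0,0.165,-0.0007,0.0007,0],[0,0,0,0.175,-0.0007,0.0007,0],[0,0,0,0.18,-0.0007,0.0007,0],[0,0,0,0.183,-0.0007,0.0007,0],[0,0,0,0.184,-0.0007,0.0007,0],[0,0,0,0.184,-0.0007,0.0007,0]]' 25; python3 - <<'E'
from h import *
fw()
E
```

```text
clock: 6.12
eef_pos: [570.7, -179.7, 25.6]
eef_rot: [1.358, 1.57, -0.237]
wrist_force: [0.0, 0.1, -2.8]
finger_gap: 55.7
t 6.12 F [ 0.01  0.14 -2.82] M [-0.081  0.071 -0.053] pos [ 570.69 -179.7    25.57] gap 55.65
```

```bash
python3 -m handwheel '[[0,0,0,0.002,0,0,0],[0,0,0,0.004,0,0,0]]' 25; python3 - <<'E'
from h import *
fw()
E
```

```text
clock: 6.38
eef_pos: [570.8, -179.7, 25.1]
eef_rot: [1.319, 1.57, -0.276]
wrist_force: [-7.2, 2.1, 11.1]
finger_gap: 55.7
t 6.38 F [-7.23  2.1  11.08] M [0.334 1.234 0.031] pos [ 570.76 -179.74   25.12] gap 55.66
```

```bash
python3 -m handwheel '[[0,0,0,-0.001,0,0,0.64],[0,0,0,-0.001,0,0,0.72],[0,0,0,-0.001,0,0,0.72],[0,0,0,-0.04,0,0,0.75],[0,0,0,-0.12,0,0,0.75],[0,0,0,-0.26,0,0,0.75],[0,0,0,-0.4,0,0,0.75],[0,0,0,-0.45,0,0,0.75]]'; python3 - <<'E'
from h import *
fw()
im=camera('side');cv2.imwrite('pics/g4.png',cv2.resize(im[200:320,270:430,::-1],(800,600)))
go((484.7,-393.3,110,83),(484.7,-393.3,11,83))
E
```

```text
clock: 7.38
eef_pos: [571.4, -180.0, 163.4]
eef_rot: [1.251, 1.565, -0.344]
wrist_force: [0.4, 0.2, -0.4]
finger_gap: 70.5
t 7.38 F [ 0.41  0.23 -0.39] M [-0.042  0.043 -0.027] pos [ 571.38 -179.96  163.38] gap 70.47
t 7.42 pos [ 571.48 -179.97  163.71] yawY -1.38 x [ 0.0054 -0.0019 -1.    ] j6 -0.342 gap 70.53
[-0.4688, 0.0017, -0.001, 0.1788, -0.273, 0.7175] deg 84.4
[-0.4688, 0.0017, -0.001, 0.5088, -0.2748, 0.717] deg 84.4
```

View pics/g4.png

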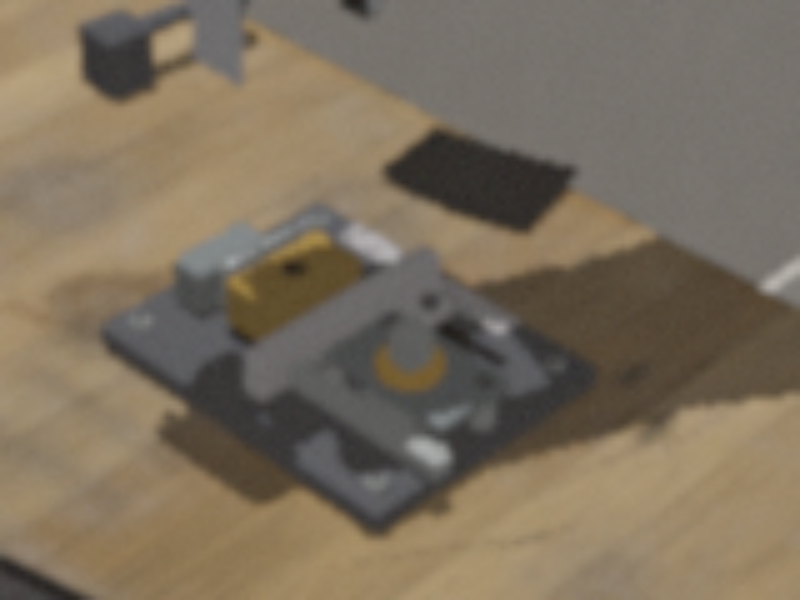

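```bash
python3 - <<'E'
from h import *
print('bench corner',onz('side',(290,190),0))
for p in((586,357),(527,0),(640,358)):
    print(p,[onz('top',p,z).round(0) for z in (400,500,600,700)])
f=telemetry.read_state()['joints'];print(f)
E
```

```text
bench corner [ 400.1232 -503.4283    0.    ]
(586, 357) [array([ 451., -438.,  400.]), array([ 468., -391.,  500.]), array([ 485., -344.,  600.]), array([ 503., -297.,  700.])]
(527, 0) [array([ 856., -390.,  400.]), array([ 804., -351.,  500.]), array([ 751., -312.,  600.]), array([ 699., -274.,  700.])]
(640, 358) [array([ 449., -496.,  400.]), array([ 467., -439.,  500.]), array([ 484., -382.,  600.]), array([ 502., -325.,  700.])]
[-0.3663  0.4476  1.4376  0.0002  1.2507 -0.3422]
```

```bash
python3 -m handwheel '[[-0.055,0,0,0.1,-0.034,0.09,0.6],[-0.11,0,0,0.2,-0.068,0.18,0.6],[-0.165,0,0,0.21,-0.1,0.27,0.6],[-0.22,0.0005,0,0.21,-0.137,0.36,0.6],[-0.275,0.001,0,0.21,-0.17,0.45,0.6],[-0.33,0.001,-0.001,0.21,-0.2,0.54,0.6],[-0.385,0.0015,-0.001,0.21,-0.24,0.63,0.6],[-0.44,0.0017,-0.001,0.21,-0.273,0.7175,0.6],[-0.4688,0.0017,-0.001,0.21,-0.273,0.7175,0.6],[-0.4688,0.0017,-0.001,0.21,-0.273,0.7175,0.6],[-0.4688,0.0017,-0.001,0.21,-0.273,0.7175,0.6]]'; python3 - <<'E'
from h import *
fw()
im=camera('side');cv2.imwrite('pics/g5.png',cv2.resize(im[120:240,230:390,::-1],(800,600)))
im=camera('top');cv2.imwrite('pics/g6.png',cv2.resize(im[240:400,380:540,::-1],(600,600)))
go((484.7,-393.3,50,83),(484.7,-393.3,11.5,83))
E
```

```text
clock: 8.8
eef_pos: [484.7, -392.8, 100.0]
eef_rot: [2.538, 1.57, 2.414]
wrist_force: [-0.8, -0.1, -0.3]
finger_gap: 56.4
t 8.8 F [-0.81 -0.14 -0.27] M [-0.009 -0.005  0.03 ] pos [ 484.72 -392.84   99.98] gap 56.39
t 8.9 pos [ 484.84 -392.95  100.37] yawY 82.95 x [-0.0003  0.0002 -1.    ] j6 -2.188 gap 56.55
[-0.0003, -0.0001, -0.0, 0.1679, -0.0012, -0.0003] deg 0.1
[-0.0003, -0.0001, -0.0, 0.2962, -0.0012, -0.0003] deg 0.1
```

View pics/g5.png

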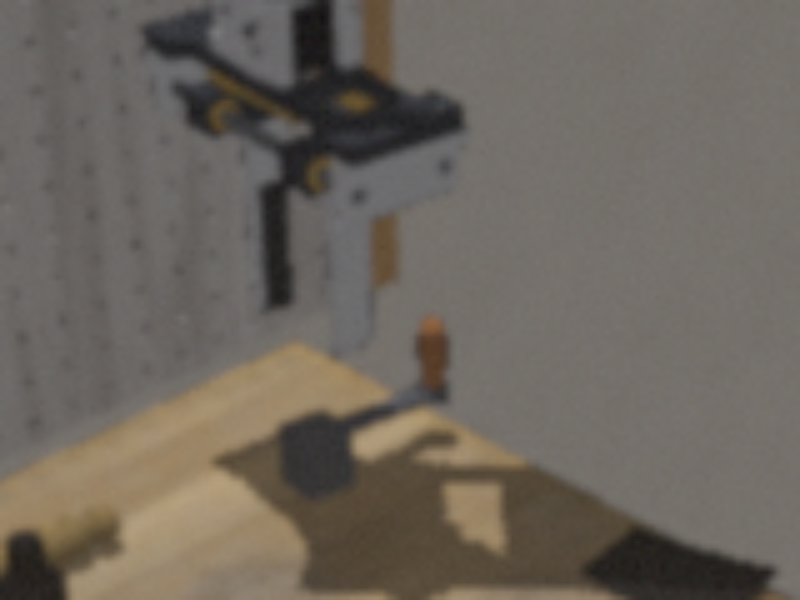

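View pics/g6.png

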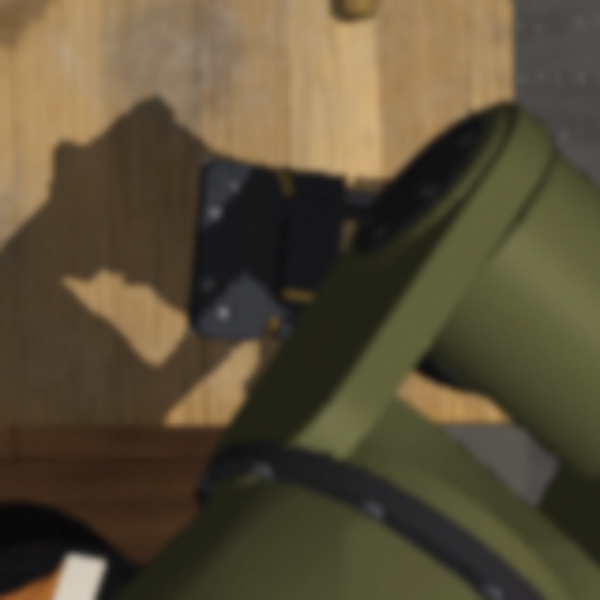

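```bash
python3 -m handwheel '[[0,0,0,0.09,-0.0012,0,0.6],[0,0,0,0.18,-0.0012,0,0.6],[0,0,0,0.25,-0.0012,0,0.6],[0,0,0,0.285,-0.0012,0,0.6],[0,0,0,0.296,-0.0012,0,0.6],[0,0,0,0.296,-0.0012,0,0.6],[0,0,0,0.296,-0.0012,0,0.2],[0,0,0,0.296,-0.0012,0,0.1],[0,0,0,0.296,-0.0012,0,0],[0,0,0,0.296,-0.0012,0,0],[0,0,0,0.296,-0.0012,0,0],[0,0,0,0.296,-0.0012,0,0]]' 50; python3 - <<'E'
from h import *
fw();go((484.7,-393.3,11.5,83))
im=camera('side');cv2.imwrite('pics/g7.png',cv2.resize(im[120:240,230:390,::-1],(800,600)))
E
```

```text
clock: 10.4
eef_pos: [484.9, -393.5, 11.9]
eef_rot: [-1.023, 1.571, -1.146]
wrist_force: [-1.2, -1.0, 3.5]
finger_gap: 27.5
t 10.4 F [-1.2  -1.04  3.46] M [-0.093  0.115 -0.045] pos [ 484.86 -393.48   11.87] gap 27.51
t 10.4 pos [ 484.86 -393.48   11.87] yawY 82.95 x [ 0.0001 -0.0002 -1.    ] j6 -2.188 gap 27.51
[-0.0003, 0.0, 0.0001, 0.0012, 0.0005, -0.0006] deg 0.1
```

View pics/g7.png

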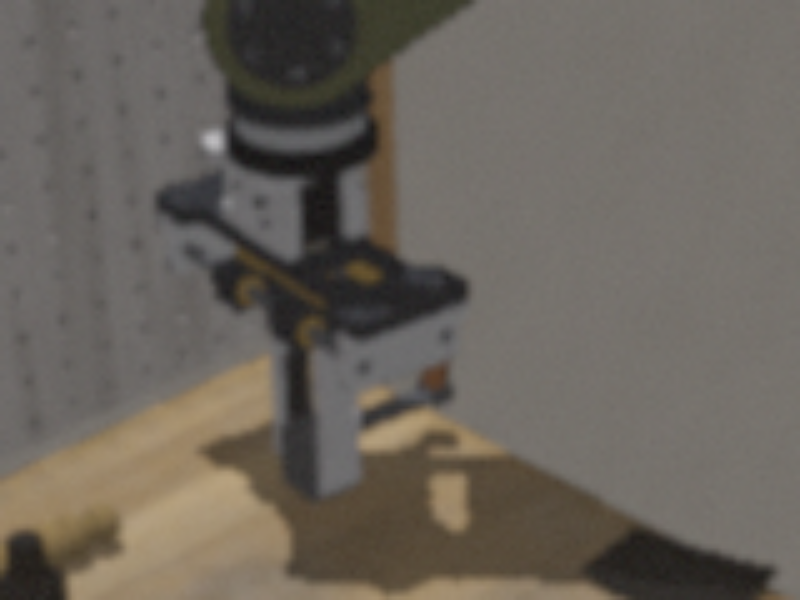

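```bash
python3 -m handwheel '[[0,0,0,-0.12,0,0,0],[0,0,0,-0.24,0,0,0],[0,0,0,-0.3,0,0,0],[0,0,0,-0.33,0,0,0],[0,0,0,-0.33,0,0,0]]' 50; python3 - <<'E'
from h import *
fw()
t=cv2.imread('pics/top0.png')
a=cv2.resize(t[238:262,285:309],(480,480),interpolation=cv2.INTER_CUBIC)
h=cv2.cvtColor(a,cv2.COLOR_BGR2HSV)
for th in (50,70,90,110):
    m=cv2.inRange(h[:,:,1],0,th);m[:120]=0;m[340:]=0;m[:,:100]=0;m[:,340:]=0
    c=max(cv2.findContours(m,cv2.RETR_EXTERNAL,cv2.CHAIN_APPROX_NONE)[0],key=cv2.contourArea)
    r=cv2.minAreaRect(c);M=cv2.moments(c);p=(285+(M['m10']/M['m00']+.5)/20-.5,238+(M['m01']/M['m00']+.5)/20-.5);print(th,r,p,onz('top',p,60))
m=cv2.inRange(h,(15,110,110),(35,255,255));c=max(cv2.findContours(m,cv2.RETR_EXTERNAL,cv2.CHAIN_APPROX_NONE)[0],key=cv2.contourArea)
e=cv2.fitEllipse(c);p=(285+(e[0][0]+.5)/20-.5,238+(e[0][1]+.5)/20-.5);print('ring',e,p,onz('top',p,41))
cv2.imwrite('pics/shaft.png',a)
# hub top centre
b=cv2.resize(t[285:325,440:480],(800,800),interpolation=cv2.INTER_CUBIC);cv2.imwrite('pics/hub.png',cv2.resize(b,(600,600)))
go((585.46,-95.58,108,88.6),(585.46,-95.58,80,88.6))
E
```

```text
clock: 11.08
eef_pos: [484.7, -393.3, 110.2]
eef_rot: [2.756, 1.57, 2.633]
wrist_force: [0.9, 0.6, -1.6]
finger_gap: 27.7
t 11.07 F [ 0.88  0.63 -1.6 ] M [-0.021 -0.004 -0.051] pos [ 484.72 -393.3   110.23] gap 27.71
50 ((236.84530639648438, 243.4300537109375), (138.03028869628906, 131.02142333984375), 6.9810566902160645) (296.3697501523461, 249.63708358724355) [584.8394 -96.2158  60.    ]
70 ((237.64553833007812, 242.56549072265625), (145.18235778808594, 138.57858276367188), 5.7927961349487305) (296.3784113404019, 249.61770457647495) [584.8739 -96.2316  60.    ]
90 ((237.26791381835938, 241.97268676757812), (152.76992797851562, 147.21995544433594), 6.709836959838867) (296.3759245236932, 249.6123904901482) [584.8835 -96.2272  60.    ]
110 ((237.52438354492188, 242.28048706054688), (162.5552215576172, 154.82501220703125), 6.34019136428833) (296.37878651767454, 249.61555543382997) [584.8777 -96.2323  60.    ]
ring ((248.71414184570312, 247.2591094970703), (325.258056640625, 327.8266296386719), 4.967455863952637) (296.96070709228513, 249.88795547485353) [585.0629 -95.8772  41.    ]
t 11.07 pos [ 484.72 -393.3   110.23] yawY 82.95 x [-0.0005  0.0003 -1.    ] j6 -2.188 gap 27.71
[-0.0314, -0.0002, -0.0001, 0.0075, 1.0261, 0.2115] deg 5.6
[-0.0314, -0.0002, -0.0001, 0.1009, 1.0261, 0.2116] deg 5.6
```

View pics/shaft.png

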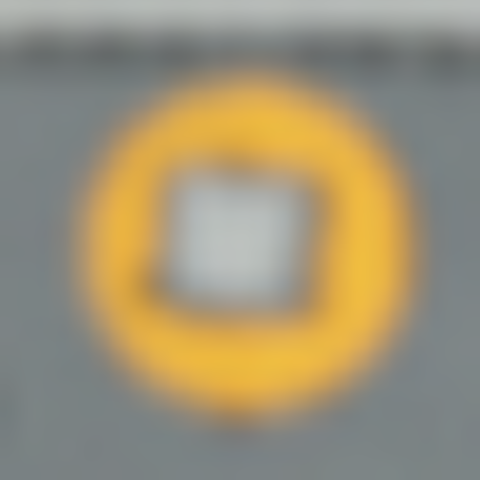

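View pics/hub.png

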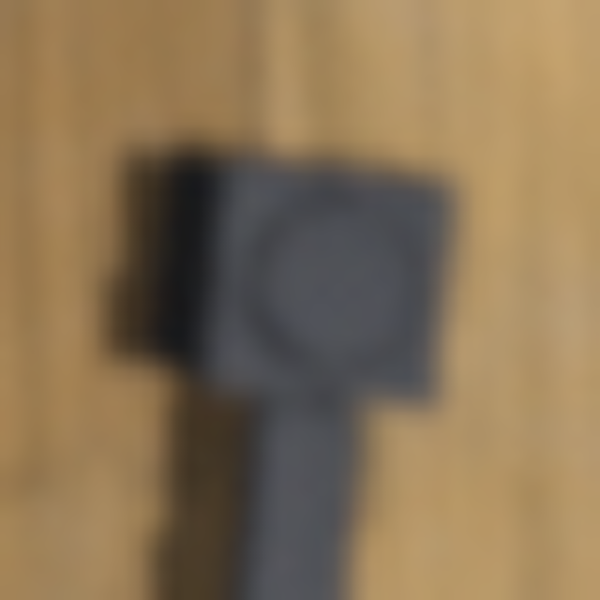

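```bash
python3 - <<'E'
from h import *
k=np.mean([onz('top',(440+(u+.5)/15-.5,285+(v+.5)/15-.5),34) for u,v in((222,160),(458,180),(437,405),(212,385))],0)
k2=onz('top',(440+(333+.5)/15-.5,285+(284.5+.5)/15-.5),34)
print(k,k2)
go((585.46,-95.58,108,83))
# 3D offset at same height bias check
E
```

```text
[ 484.7072 -393.3101   34.    ] [ 484.4535 -393.3992   34.    ]
t 11.07 pos [ 484.72 -393.3   110.23] yawY 82.95 x [-0.0005  0.0003 -1.    ] j6 -2.188 gap 27.71
[-0.0003, -0.0002, -0.0001, 0.0075, 1.0261, 0.2115] deg 0.1
```

```bash
python3 -m handwheel '[[0,0,0,0.01,0.2,0.04,0],[0,0,0,0.01,0.4,0.08,0],[0,0,0,0.01,0.6,0.12,0],[0,0,0,0.01,0.8,0.17,0],[0,0,0,0.02,0.95,0.2,0],[0,0,0,0.02,0.98,0.205,0],[0,0,0,0.02,0.98,0.205,0]]' 50; python3 - <<'E'
from h import *
fw();go((585.2,-96.2,85,82.9))
E
```

```text
clock: 11.95
eef_pos: [581.5, -109.0, 103.3]
eef_rot: [3.004, 1.569, 2.882]
wrist_force: [0.2, -0.9, -1.9]
finger_gap: 27.9
t 11.95 F [ 0.16 -0.91 -1.95] M [-0.028 -0.02   0.006] pos [ 581.48 -109.    103.31] gap 27.91
t 11.95 pos [ 581.48 -109.    103.31] yawY 82.99 x [-0.0019  0.0005 -1.    ] j6 -1.696 gap 27.91
[0.0005, -0.0006, -0.0001, 0.061, 0.0438, 0.0072] deg 0.1
```

```bash
python3 -m handwheel '[[0.0005,-0.0006,0,0.01,0.043,0.0072,0],[0.0005,-0.0006,0,0.03,0.0435,0.0072,0],[0.0005,-0.0006,0,0.061,0.0438,0.0072,0],[0.0005,-0.0006,0,0.061,0.0438,0.0072,0],[0.0005,-0.0006,0,0.061,0.0438,0.0072,0]]' 50; python3 - <<'E'
from h import *
fw();go((585.2,-96.2,85,82.9))
im=camera('side');cv2.imwrite('pics/g8.png',cv2.resize(im[190:280,300:420,::-1],(800,600),interpolation=cv2.INTER_CUBIC))
E
```

```text
clock: 12.58
eef_pos: [585.2, -96.5, 85.1]
eef_rot: [1.458, 1.571, 1.334]
wrist_force: [0.1, -1.3, -1.4]
finger_gap: 27.5
t 12.57 F [ 0.14 -1.28 -1.42] M [-0.014 -0.064  0.021] pos [585.2  -96.46  85.08] gap 27.54
t 12.57 pos [585.2  -96.46  85.08] yawY 82.89 x [ 0.0001  0.0002 -1.    ] j6 -1.672 gap 27.54
[-0.0001, 0.0, -0.0001, 0.0003, 0.0009, -0.0001] deg 0.0
```

View pics/g8.png

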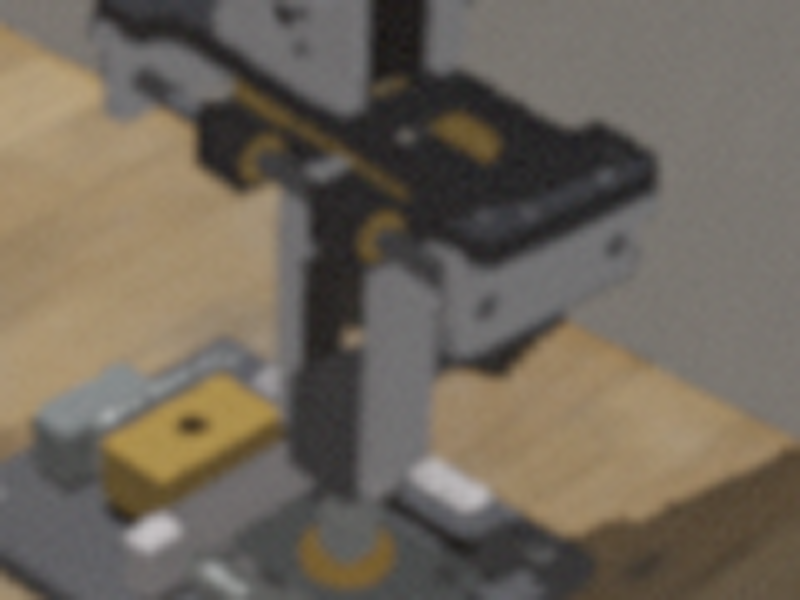

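```bash
python3 -m handwheel '[[0,0,0,0.025,0.0009,0,0],[0,0,0,0.038,0.0009,0,0],[0,0,0,0.042,0.0009,0,0],[0,0,0,0.046,0.0009,0,0],[0,0,0,0.05,0.0009,0,0]]' 50; python3 - <<'E'
from h import *
fw()
E
```

```text
clock: 13.25
eef_pos: [585.4, -96.2, 70.3]
eef_rot: [0.36, 1.57, 0.236]
wrist_force: [0.4, -1.0, -2.5]
finger_gap: 27.6
t 13.25 F [ 0.38 -1.03 -2.51] M [-0.003  0.002 -0.037] pos [585.38 -96.16  70.25] gap 27.63
```

```bash
python3 -m handwheel '[[0,0,0,0.004,0,0,0],[0,0,0,0.008,0,0,0],[0,0,0,0.012,0,0,0]]' 50; python3 - <<'E'
from h import *
fw()
E
```

```text
clock: 13.62
eef_pos: [585.4, -96.2, 66.7]
eef_rot: [0.062, 1.57, -0.062]
wrist_force: [0.1, -1.8, -1.2]
finger_gap: 27.8
t 13.62 F [ 0.12 -1.78 -1.18] M [-0.195  0.011 -0.005] pos [585.41 -96.24  66.65] gap 27.84
```

```bash
python3 -m handwheel '[[0,0,0,0.01,0,0,0],[0,0,0,0.02,0,0,0],[0,0,0,0.03,0,0,0],[0,0,0,0.038,0,0,0],[0,0,0,0.042,0,0,0]]' 50; python3 - <<'E'
from h import *
fw()
E
```

```text
clock: 14.25
eef_pos: [585.4, -96.3, 53.9]
eef_rot: [0.021, 1.57, -0.103]
wrist_force: [0.7, -2.2, -1.2]
finger_gap: 28.0
t 14.25 F [ 0.73 -2.18 -1.24] M [-0.278  0.045  0.015] pos [585.38 -96.28  53.86] gap 27.96
```

```bash
python3 -m handwheel '[[0,0,0,0.002,-0.001,0,0],[0,0,0,0.0035,-0.001,0,0],[0,0,0,0.0035,-0.001,0,0]]' 50; python3 - <<'E'
from h import *
fw()
go((585.4,-96.5,53,83))
E
```

```text
clock: 14.62
eef_pos: [585.4, -96.5, 52.9]
eef_rot: [0.233, 1.57, 0.109]
wrist_force: [0.2, 0.1, -1.0]
finger_gap: 27.4
t 14.62 F [ 0.18  0.11 -1.01] M [0.021 0.012 0.032] pos [585.36 -96.47  52.86] gap 27.4
t 14.62 pos [585.36 -96.47  52.86] yawY 82.89 x [ 0.0005  0.0001 -1.    ] j6 -1.672 gap 27.4
[-0.0006, 0.0002, -0.0, -0.0005, -0.0001, 0.0001] deg 0.1
```

```bash
python3 -m handwheel '[[0.02,0,0,0,0,0,0],[0.04,0,0,0,0,0,0],[0.06,0,0,0,0,0,0]]' 50; python3 - <<'E'
from h import *
fw()
E
python3 -m handwheel '[[0.02,0,0,0,0,0,0],[0.04,0,0,0,0,0,0],[0.06,0,0,0,0,0,0],[0.08,0,0,0,0,0,0]]' 50; python3 - <<'E'
from h import *
fw();go((585.4,-96.5,53,83))
im=camera('side');cv2.imwrite('pics/g9.png',cv2.resize(im[190:280,300:420,::-1],(800,600),interpolation=cv2.INTER_CUBIC))
E
```

```text
clock: 15.0
eef_pos: [585.2, -96.9, 52.9]
eef_rot: [-1.052, 1.57, -1.366]
wrist_force: [-0.3, -4.3, -1.9]
finger_gap: 27.9
t 15.0 F [-0.25 -4.27 -1.87] M [-0.678  0.32   0.287] pos [585.19 -96.91  52.86] gap 27.93
clock: 15.5
eef_pos: [585.1, -97.1, 52.9]
eef_rot: [-1.034, 1.57, -1.601]
wrist_force: [-0.6, -1.4, -1.0]
finger_gap: 27.6
t 15.5 F [-0.61 -1.44 -0.97] M [-0.291  0.172  0.23 ] pos [585.11 -97.09  52.86] gap 27.58
t 15.5 pos [585.11 -97.09  52.86] yawY 57.49 x [-0.    -0.001 -1.   ] j6 -1.229 gap 27.58
[-0.1417, 0.0001, 0.0003, -0.0005, 0.0022, -0.0002] deg 25.5
```

View pics/g9.png

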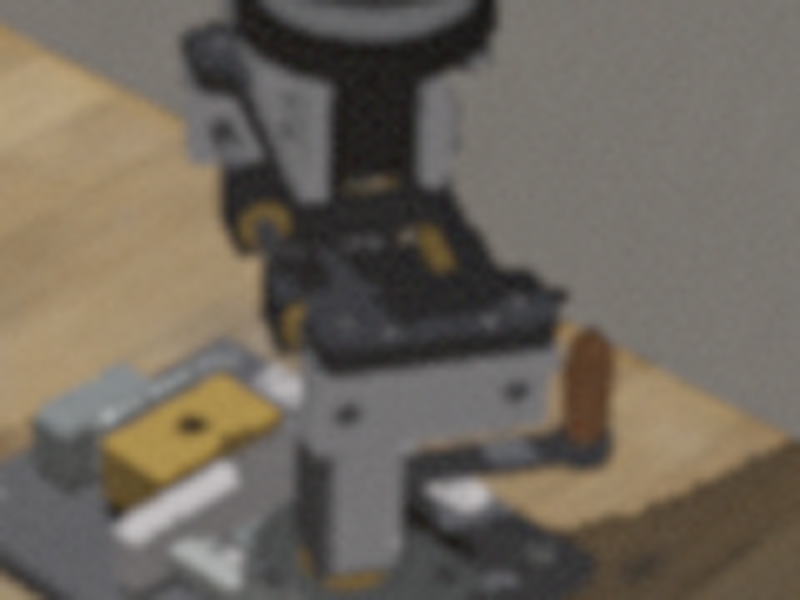

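```bash
python3 -m handwheel '[[0.01,0,0,0,0.001,0,0],[0.02,0,0,0,0.001,0,0],[0.03,0,0,0,0.001,0,0],[0.04,0,0,0,0.001,0,0],[0.05,0,0,0,0.001,0,0],[0.06,0,0,0,0.001,0,0]]' 50; python3 - <<'E'
from h import *
fw();go((585.4,-96.5,53,83))
im=camera('side');cv2.imwrite('pics/g10.png',cv2.resize(im[190:280,300:420,::-1],(800,600),interpolation=cv2.INTER_CUBIC))
E
```

```text
clock: 16.3
eef_pos: [585.1, -97.1, 52.8]
eef_rot: [-1.168, 1.569, -1.929]
wrist_force: [-3.0, -3.6, 0.1]
finger_gap: 27.4
t 16.3 F [-2.98 -3.59  0.09] M [-0.891  0.642  0.207] pos [585.09 -97.05  52.84] gap 27.43
t 16.3 pos [585.09 -97.05  52.84] yawY 46.42 x [-0.0005 -0.0013 -1.    ] j6 -1.035 gap 27.43
[-0.2032, 0.0, 0.0005, -0.0005, 0.0021, -0.0005] deg 36.6
```

View pics/g10.png

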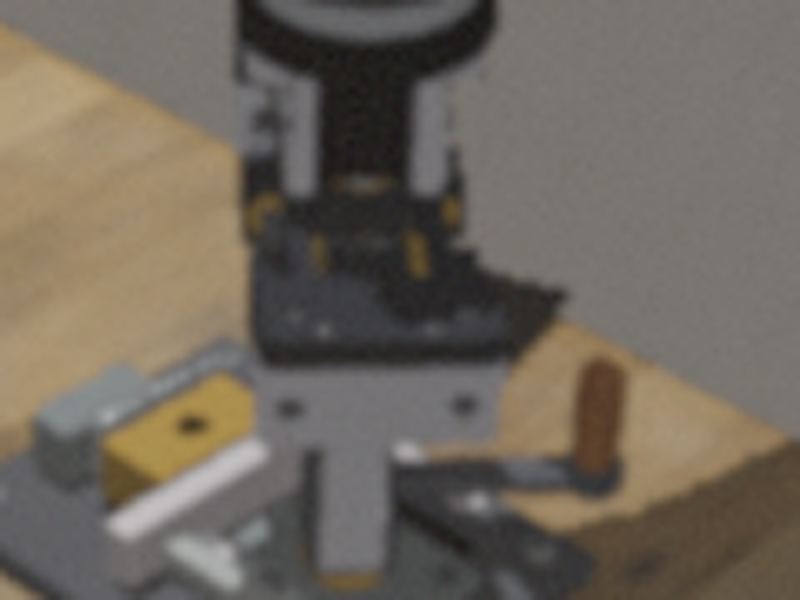

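```bash
python3 -m handwheel '[[0.006,0,0,0,-0.001,0,0],[0.012,0,0,0,-0.001,0,0],[0.018,0,0,0,-0.001,0,0],[0.024,0,0,0,-0.001,0,0],[0.03,0,0,0,-0.001,0,0],[0.036,0,0,0,-0.001,0,0]]' 50; python3 - <<'E'
from h import *
fw();go((585.4,-96.5,53,83))
im=camera('side');cv2.imwrite('pics/g11.png',cv2.resize(im[190:280,300:420,::-1],(800,600),interpolation=cv2.INTER_CUBIC))
E
```

```text
clock: 17.1
eef_pos: [585.0, -97.2, 52.9]
eef_rot: [-0.885, 1.569, -1.762]
wrist_force: [0.9, -0.7, -3.0]
finger_gap: 28.0
t 17.1 F [ 0.94 -0.66 -2.96] M [-0.119 -0.177  0.253] pos [584.98 -97.24  52.86] gap 27.97
t 17.1 pos [584.98 -97.24  52.86] yawY 39.77 x [-0.0003 -0.0013 -1.    ] j6 -0.919 gap 27.97
[-0.2402, 0.0001, 0.0004, -0.0005, 0.0026, -0.001] deg 43.2
```

View pics/g11.png

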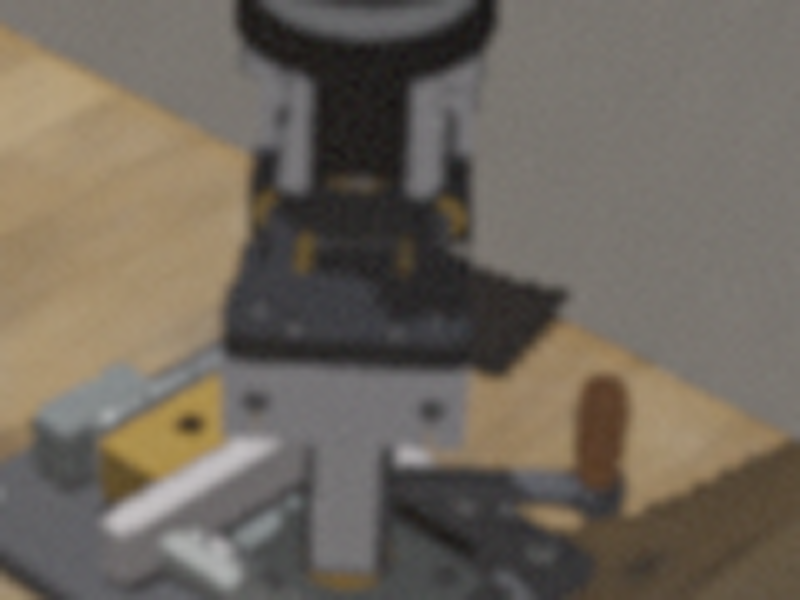

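```bash
for i in 1; do python3 -m handwheel '[[0.004,0,0,0,0,0,0],[0.008,0,0,0,0,0,0],[0.012,0,0,0,0,0,0],[0.016,0,0,0,0,0,0]]' 50 >/dev/null; python3 - <<'E'
from h import *
fw();go((585.4,-96.5,53,83))
E
done
```

```text
t 17.65 F [ 0.39 -0.89 -2.06] M [-0.222 -0.08   0.256] pos [584.98 -97.23  52.85] gap 27.6
t 17.65 pos [584.98 -97.23  52.85] yawY 36.79 x [-0.0003 -0.0013 -1.    ] j6 -0.867 gap 27.6
[-0.2567, 0.0001, 0.0004, -0.0005, 0.0026, -0.0011] deg 46.2
```

```bash
python3 -m handwheel '[[0.004,0,0,0,0,0,0],[0.008,0,0,0,0,0,0],[0.012,0,0,0,0,0,0]]' 50 >/dev/null; python3 - <<'E'
from h import *
fw();go((585.4,-96.5,53,83))
im=camera('side');cv2.imwrite('pics/g12.png',cv2.resize(im[190:280,300:420,::-1],(800,600),interpolation=cv2.INTER_CUBIC))
E
```

```text
t 18.02 F [-0.63 -0.68 -2.71] M [-0.27  -0.05   0.251] pos [584.96 -97.26  52.87] gap 27.55
t 18.02 pos [584.96 -97.26  52.87] yawY 34.58 x [-0.0003 -0.0013 -1.    ] j6 -0.829 gap 27.55
[-0.269, 0.0001, 0.0004, -0.0004, 0.0026, -0.0013] deg 48.4
```

View pics/g12.png

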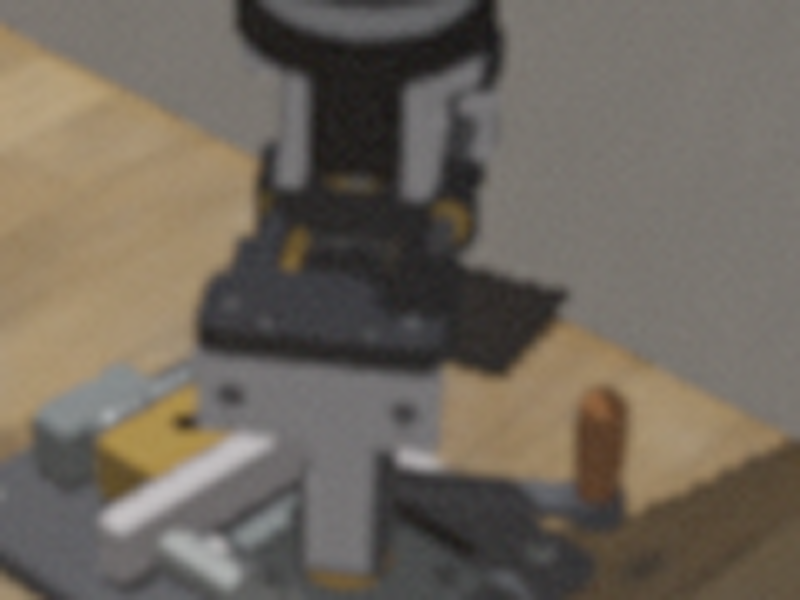

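```bash
python3 - <<'E'
from h import *
a=proj('side',(570.5,-178.9,38));b=proj('side',(570.5,-186.4,38))
print((a-[300,190])*6.667,(b-[300,190])*6.667)
print((proj('side',(598,-163.9,38))-[300,190])*6.667)
E
python3 -m handwheel '[[0.004,0,0,0,0,0,0],[0.008,0,0,0,0,0,0],[0.012,0,0,0,0,0,0],[0.016,0,0,0,0,0,0]]' 50 >/dev/null; python3 - <<'E'
from h import *
fw();go((585.4,-96.5,53,83))
E
```

```text
[194.1227 421.4855] [178.192  412.0145]
[167.6384 476.9797]
t 18.57 F [ 0.51 -1.15 -3.42] M [-0.218 -0.051  0.302] pos [584.95 -97.24  52.86] gap 27.74
t 18.57 pos [584.95 -97.24  52.86] yawY 31.62 x [-0.0003 -0.0013 -1.    ] j6 -0.777 gap 27.74
[-0.2855, 0.0001, 0.0004, -0.0005, 0.0026, -0.0013] deg 51.4
```

```bash
python3 -m handwheel '[[0.002,0,0,0,0,0,0],[0.004,0,0,0,0,0,0]]' 50 >/dev/null; python3 - <<'E'
from h import *
fw()
im=camera('side');cv2.imwrite('pics/g13.png',cv2.resize(im[190:280,300:420,::-1],(800,600),interpolation=cv2.INTER_CUBIC))
fw()
E
```

```text
t 18.82 F [-0.06 -1.61 -1.88] M [-0.202 -0.056  0.282] pos [584.93 -97.27  52.85] gap 27.78
t 18.88 F [-0.53 -0.58 -1.8 ] M [-0.254 -0.065  0.206] pos [584.93 -97.28  52.87] gap 27.7
```

View pics/g13.png

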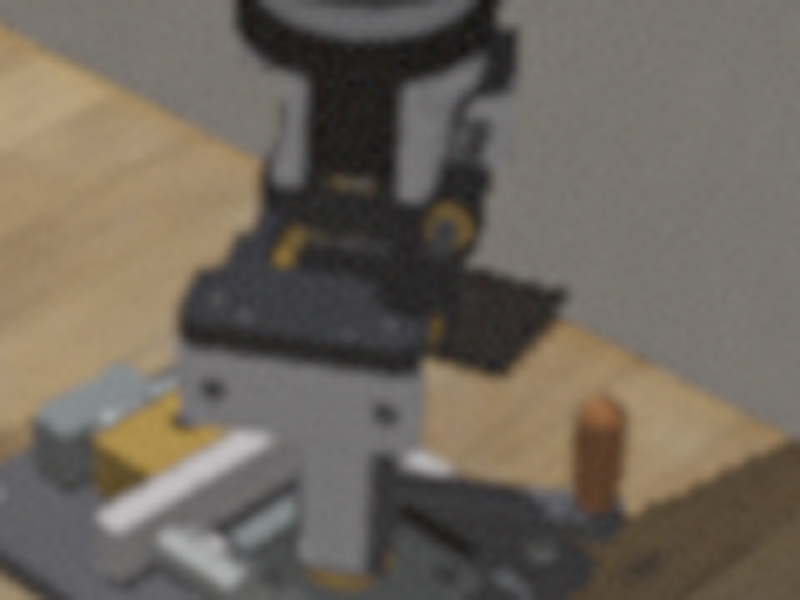

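```bash
python3 -m handwheel '[[0.002,0,0,0,0,0,0],[0.004,0,0,0,0,0,0],[0.006,0,0,0,0,0,0]]' 50 >/dev/null; python3 - <<'E'
from h import *
fw();go((585.4,-96.5,53,83))
E
```

```text
t 19.25 F [-0.79 -0.73 -2.64] M [-0.282  0.012  0.215] pos [584.92 -97.25  52.85] gap 27.55
t 19.25 pos [584.92 -97.25  52.85] yawY 29.76 x [-0.0004 -0.0013 -1.    ] j6 -0.744 gap 27.55
[-0.2958, 0.0001, 0.0004, -0.0005, 0.0026, -0.0014] deg 53.2
```

```bash
python3 -m handwheel '[[0.002,0,0,0,0,0,0],[0.004,0,0,0,0,0,0]]' 50 >/dev/null; python3 - <<'E'
from h import *
fw();go((585.4,-96.5,53,83))
E
```

```text
t 19.5 F [-0.98 -1.8  -1.72] M [-0.235  0.017  0.27 ] pos [584.94 -97.27  52.87] gap 27.84
t 19.5 pos [584.94 -97.27  52.87] yawY 29.01 x [-0.0004 -0.0013 -1.    ] j6 -0.731 gap 27.84
[-0.2999, 0.0001, 0.0004, -0.0004, 0.0026, -0.0015] deg 54.0
```

```bash
python3 -m handwheel '[[0.002,0,0,0,0,0,0],[0.004,0,0,0,0,0,0]]' 50 >/dev/null; python3 - <<'E'
from h import *
fw();go((585.4,-96.5,53,83))
E
```

```text
t 19.75 F [ 1.02 -1.55 -2.34] M [-0.296  0.055  0.246] pos [584.92 -97.28  52.87] gap 27.77
t 19.75 pos [584.92 -97.28  52.87] yawY 28.27 x [-0.0004 -0.0013 -1.    ] j6 -0.719 gap 27.77
[-0.3041, 0.0001, 0.0004, -0.0004, 0.0026, -0.0015] deg 54.7
```

```bash
cat > chk.py <<'E'
from h import *
import sys
s=telemetry.read_state();A=Rn.from_euler('xyz',s['eef_rot']).as_matrix()
print(round(s['clock'],2),'yaw',round(np.degrees(np.arctan2(A[1,1],A[0,1])),2),'F',s['wrist_force'].round(1),'M',s['moment'].round(3))
sys.exit(1 if s['moment'][2]>float(sys.argv[1]) else 0)
E
H="python3 -m handwheel"
python3 -m handwheel '[[0.0015,0,0,0,0,0,0],[0.003,0,0,0,0,0,0]]' >/dev/null && python3 chk.py 0.34 && python3 -m handwheel '[[0.0015,0,0,0,0,0,0],[0.003,0,0,0,0,0,0]]' >/dev/null && python3 chk.py 0.34 && python3 -m handwheel '[[0.0015,0,0,0,0,0,0],[0.003,0,0,0,0,0,0]]' >/dev/null && python3 chk.py 0.34 && python3 -m handwheel '[[0.0015,0,0,0,0,0,0],[0.003,0,0,0,0,0,0]]' >/dev/null && python3 chk.py 0.34
```

```text
20.0 yaw 27.71 F [-0.4 -1.9 -2.1] M [-0.24  -0.021  0.269]
20.25 yaw 27.15 F [ 0.1 -1.7 -2.4] M [-0.277  0.026  0.27 ]
20.5 yaw 26.59 F [ 0.7 -0.7 -2.3] M [-0.26   0.088  0.263]
20.75 yaw 26.03 F [ 0.4 -2.  -2. ] M [-0.305  0.017  0.277]
```

```bash

python3 -m handwheel '[[0.0015,0,0,0,0,0,0],[0.003,0,0,0,0,0,0]]' >/dev/null && python3 chk.py 0.34 && python3 -m handwheel '[[0.0015,0,0,0,0,0,0],[0.003,0,0,0,0,0,0]]' >/dev/null && python3 chk.py 0.34 && python3 -m handwheel '[[0.0015,0,0,0,0,0,0],[0.003,0,0,0,0,0,0]]' >/dev/null && python3 chk.py 0.34 && python3 -m handwheel '[[0.0015,0,0,0,0,0,0],[0.003,0,0,0,0,0,0]]' >/dev/null && python3 chk.py 0.34;  python3 - <<'E'
from h import *
im=camera('side');cv2.imwrite('pics/g14.png',cv2.resize(im[190:280,300:420,::-1],(800,600),interpolation=cv2.INTER_CUBIC))
fw()
E
```

```text
21.0 yaw 25.47 F [-0.3 -1.  -1.6] M [-0.227  0.068  0.253]
21.25 yaw 24.92 F [ 0.6 -0.9 -1.6] M [-0.237  0.042  0.273]
21.5 yaw 24.36 F [-0.9 -0.3 -1.9] M [-0.276  0.049  0.213]
21.75 yaw 23.8 F [ 0.5 -1.9 -1. ] M [-0.302  0.088  0.231]
t 21.8 F [-0.78 -1.44 -1.07] M [-0.34   0.046  0.239] pos [584.88 -97.28  52.87] gap 27.71
```

View pics/g14.png

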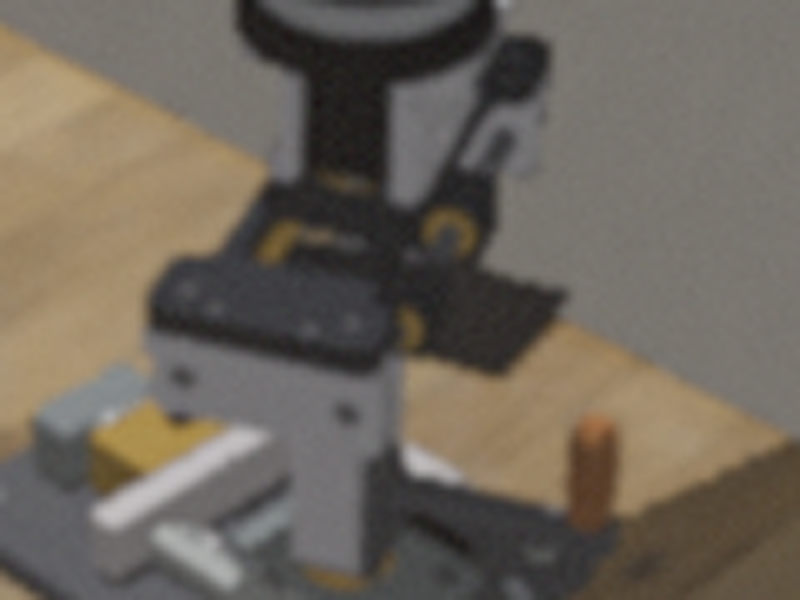

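```bash

python3 -m handwheel '[[0.001,0,0,0,0,0,0],[0.002,0,0,0,0,0,0]]' >/dev/null && python3 chk.py 0.33 && python3 -m handwheel '[[0.001,0,0,0,0,0,0],[0.002,0,0,0,0,0,0]]' >/dev/null && python3 chk.py 0.33 && python3 -m handwheel '[[0.001,0,0,0,0,0,0],[0.002,0,0,0,0,0,0]]' >/dev/null && python3 chk.py 0.33 && python3 -m handwheel '[[0.001,0,0,0,0,0,0],[0.002,0,0,0,0,0,0]]' >/dev/null && python3 chk.py 0.33 && python3 -m handwheel '[[0.001,0,0,0,0,0,0],[0.002,0,0,0,0,0,0]]' >/dev/null && python3 chk.py 0.33 && python3 -m handwheel '[[0.001,0,0,0,0,0,0],[0.002,0,0,0,0,0,0]]' >/dev/null && python3 chk.py 0.33
```

```text
22.05 yaw 23.41 F [ 0.4 -1.1 -2.4] M [-0.297  0.096  0.281]
22.3 yaw 23.04 F [ 0.2 -1.2 -1. ] M [-0.273  0.034  0.325]
22.55 yaw 22.67 F [-0.6 -1.6 -2.1] M [-0.281  0.059  0.23 ]
22.8 yaw 22.3 F [ 0.1 -1.4 -1.7] M [-0.255  0.046  0.289]
23.05 yaw 21.93 F [ 0.4 -0.6 -2.2] M [-0.246  0.098  0.261]
23.3 yaw 21.55 F [-0.4 -0.6 -1. ] M [-0.204  0.131  0.238]
```

```bash

python3 -m handwheel '[[0.001,0,0,0,0,0,0],[0.002,0,0,0,0,0,0]]' >/dev/null && python3 chk.py 0.33 && python3 -m handwheel '[[0.001,0,0,0,0,0,0],[0.002,0,0,0,0,0,0]]' >/dev/null && python3 chk.py 0.33 && python3 -m handwheel '[[0.001,0,0,0,0,0,0],[0.002,0,0,0,0,0,0]]' >/dev/null && python3 chk.py 0.33 && python3 -m handwheel '[[0.001,0,0,0,0,0,0],[0.002,0,0,0,0,0,0]]' >/dev/null && python3 chk.py 0.33 && python3 -m handwheel '[[0.001,0,0,0,0,0,0],[0.002,0,0,0,0,0,0]]' >/dev/null && python3 chk.py 0.33 && python3 -m handwheel '[[0.001,0,0,0,0,0,0],[0.002,0,0,0,0,0,0]]' >/dev/null && python3 chk.py 0.33 && python3 -m handwheel '[[0.001,0,0,0,0,0,0],[0.002,0,0,0,0,0,0]]' >/dev/null && python3 chk.py 0.33 && python3 -m handwheel '[[0.001,0,0,0,0,0,0],[0.002,0,0,0,0,0,0]]' >/dev/null && python3 chk.py 0.33
```

```text
23.55 yaw 21.18 F [-0.1 -1.6 -1.9] M [-0.315  0.089  0.238]
23.8 yaw 20.81 F [ 0.1 -2.2 -1.5] M [-0.276  0.171  0.288]
24.05 yaw 20.44 F [-1.2 -1.7 -1.3] M [-0.259  0.141  0.246]
24.3 yaw 20.07 F [-1.1  0.  -1.5] M [-0.307  0.036  0.251]
24.55 yaw 19.69 F [-0.  -0.8 -1.6] M [-0.336  0.058  0.222]
24.8 yaw 19.32 F [-0.3 -2.1 -1.1] M [-0.271  0.119  0.251]
25.05 yaw 18.95 F [ 0.6 -1.5 -0.9] M [-0.297  0.059  0.259]
25.3 yaw 18.57 F [-0.8 -1.8 -1.6] M [-0.339  0.098  0.252]
```

```bash

python3 -m handwheel '[[0.001,0,0,0,0,0,0],[0.002,0,0,0,0,0,0]]' >/dev/null && python3 chk.py 0.33 && python3 -m handwheel '[[0.001,0,0,0,0,0,0],[0.002,0,0,0,0,0,0]]' >/dev/null && python3 chk.py 0.33 && python3 -m handwheel '[[0.001,0,0,0,0,0,0],[0.002,0,0,0,0,0,0]]' >/dev/null && python3 chk.py 0.33 && python3 -m handwheel '[[0.001,0,0,0,0,0,0],[0.002,0,0,0,0,0,0]]' >/dev/null && python3 chk.py 0.33 && python3 -m handwheel '[[0.001,0,0,0,0,0,0],[0.002,0,0,0,0,0,0]]' >/dev/null && python3 chk.py 0.33 && python3 -m handwheel '[[0.001,0,0,0,0,0,0],[0.002,0,0,0,0,0,0]]' >/dev/null && python3 chk.py 0.33 ; python3 - <<'E'
from h import *
im=camera('side');cv2.imwrite('pics/g15.png',cv2.resize(im[235:280,300:360,::-1],(800,600),interpolation=cv2.INTER_CUBIC))
fw()
E
```

```text
25.55 yaw 18.2 F [-0.3 -1.5 -2. ] M [-0.286  0.106  0.374]
t 25.6 F [-0.49 -1.61 -1.93] M [-0.265  0.157  0.302] pos [584.86 -97.31  52.87] gap 28.05
```

View pics/g15.png

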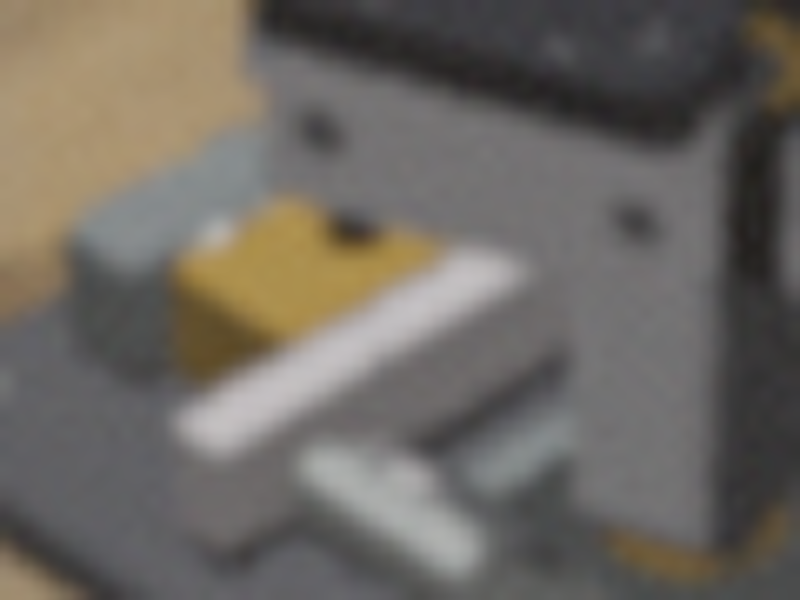

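```bash

python3 -m handwheel '[[0.001,0,0,0,0,0,0]]' >/dev/null && python3 chk.py 0.38 && python3 -m handwheel '[[0.001,0,0,0,0,0,0]]' >/dev/null && python3 chk.py 0.38 && python3 -m handwheel '[[0.001,0,0,0,0,0,0]]' >/dev/null && python3 chk.py 0.34
```

```text
25.73 yaw 18.02 F [-0.8 -1.4 -1.3] M [-0.299  0.146  0.386]
```

```bash
python3 -m handwheel '[[0,0,0,0,0,0,0]]' >/dev/null; python3 chk.py 1;python3 -m handwheel '[[0.0005,0,0,0,0,0,0]]' >/dev/null; python3 chk.py 1
```

```text
25.85 yaw 18.01 F [ 0.3 -2.1 -0.7] M [-0.315  0.136  0.406]
25.98 yaw 17.92 F [-0.4 -1.5 -1.6] M [-0.284  0.109  0.289]
```

```bash
python3 -m handwheel '[[0.001,0,0,0,0,0,0]]' >/dev/null; python3 chk.py 1; python3 - <<'E'
from h import *
v=[]
for i in range(8):
    camera('side');v.append(telemetry.read_state()['moment'][2])
print(np.round(v,3),np.mean(v))
E
python3 chk.py 1
```

```text
26.1 yaw 17.73 F [-0.2 -1.  -1.9] M [-0.297  0.118  0.447]
[0.362 0.337 0.441 0.402 0.369 0.395 0.384 0.404] 0.3868633339429807
26.5 yaw 17.74 F [-1.3 -2.5 -2.1] M [-0.334  0.097  0.404]
```

```bash
python3 -m handwheel '[[0,0,0,0,0,0,0.35],[0,0,0,0,0,0,0.5],[0,0,0,0,0,0,0.5],[0,0,0,0,0,0,0.5],[0,0,0,-0.02,0,0,0.5],[0,0,0,-0.06,0,0,0.5],[0,0,0,-0.12,0,0,0.5],[0,0,0,-0.2,0,0,0.5],[0,0,0,-0.3,0,0,0.5],[0,0,0,-0.4,0,0,0.5],[0,0,0,-0.4,0,0,0.5]]'; python3 - <<'E'
from h import *
fw()
im=camera('side');cv2.imwrite('pics/g16.png',cv2.resize(im[190:280,290:410,::-1],(800,600),interpolation=cv2.INTER_CUBIC))
E
```

```text
clock: 27.88
eef_pos: [585.9, -97.3, 176.4]
eef_rot: [0.743, 1.566, -0.519]
wrist_force: [0.1, 0.2, -0.5]
finger_gap: 46.8
t 27.88 F [ 0.14  0.18 -0.49] M [-0.007  0.023  0.025] pos [585.88 -97.34 176.38] gap 46.83
```

View pics/g16.png

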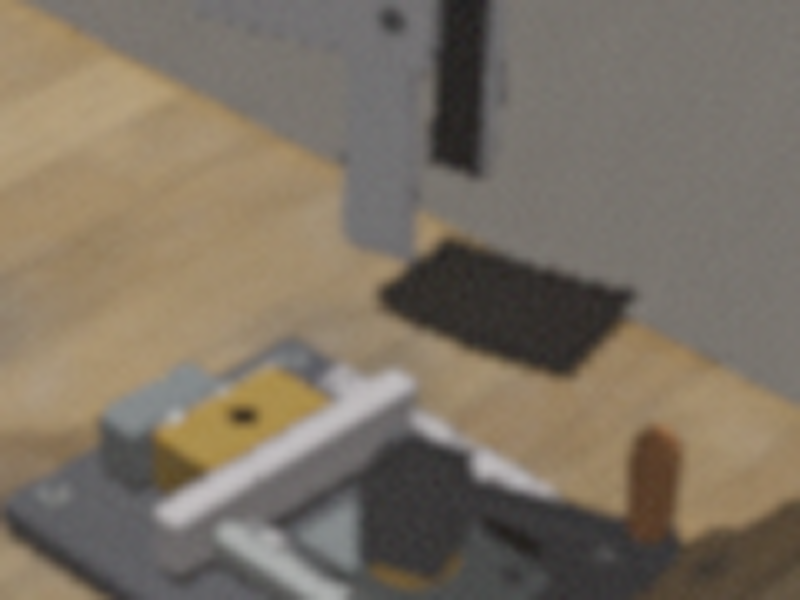

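```bash
python3 - <<'E'
from h import *
go((470,150,176,18))
E
```

```text
t 27.93 pos [585.22 -97.18 174.37] yawY 17.74 x [ 0.0017 -0.0019 -1.    ] j6 -0.535 gap 47.0
[-0.0014, 0.0008, -0.0003, -0.0077, -0.1147, -0.9018] deg 0.3
```

```bash
python3 -m handwheel '[[0,0,0,-0.01,-0.022,-0.18,0.5],[0,0,0,-0.01,-0.045,-0.36,0.5],[0,0,0,-0.01,-0.07,-0.54,0.5],[0,0,0,-0.01,-0.09,-0.72,0.5],[0,0,0,-0.01,-0.115,-0.9,0.5],[0,0,0,-0.01,-0.115,-0.9,0.5],[0,0,0,-0.01,-0.115,-0.9,0.5]]'; python3 - <<'E'
from h import *
im=camera('top');cv2.imwrite('pics/g17.png',cv2.resize(im[200:320,255:415,::-1],(800,600),interpolation=cv2.INTER_CUBIC))
cv2.imwrite('pics/g18.png',im[:,:,::-1])
E
```

```text
clock: 28.8
eef_pos: [470.1, 149.1, 176.3]
eef_rot: [0.142, 1.568, -1.119]
wrist_force: [1.4, -1.2, 0.4]
finger_gap: 46.7
```

View pics/g17.png

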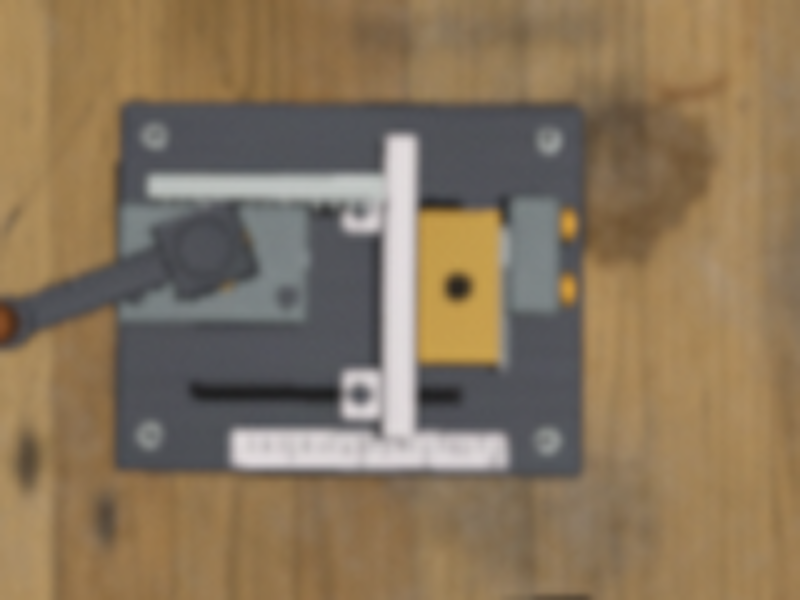

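View pics/g18.png

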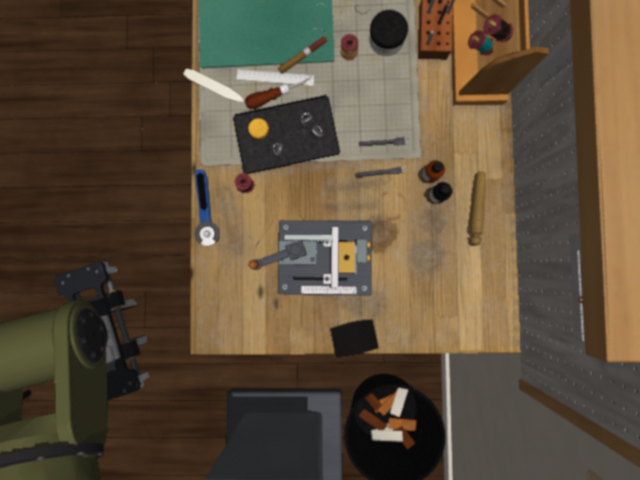

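```bash
python3 - <<'E'
from h import *
print(onz('top',(255+203/5,200+249/5),75), 'handle',onz('top',(255+5/5,200+323/5),111),'block',onz('top',(255+459/5,200+287/5),38))
print(order.sign_off())
E
```

```text
[584.02   -95.9729  75.    ] handle [558.4966 -31.3137 111.    ] block [ 570.2946 -186.7425   38.    ]
the job is handed in; nothing more can be done
None
```

I placed the block between the knife and the fence. I then put the key on the shaft and turned it clockwise about 1.14 rad (including the key's play) until the fence nipped the block. The job is handed in at about 29 s of the 67 s allowed; no verdict was reported.

- **Nip force:** turning torque rose from about 0.25 N m while pushing the block freely to about 0.39 N m averaged over eight readings. That is an estimated 8–10 N on the fence, well under the 30 N knife limit and under the 11 N the shaft can hold. Single readings scattered by about ±0.05 N m. I did not re-check the force after letting go of the key.
- **Block:** in the last pictures it sits flat and square between fence and knife. Its middle is within about 1 mm of its place, by my camera estimate.
- **Key:** in the last pictures it stands upright on the bush. The wrist reading before release put its foot at about the bush top (41 mm). The hub reads about 1 mm from the shaft in the top picture, roughly the camera's accuracy.
- **Surroundings:** the neighbouring tools look unmoved, and the arm was clear of everything at hand-in.

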